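# Pack up the candle stall

## Robot

A 7-joint arm with a two-finger parallel gripper is mounted at the origin on the work surface. World frame = base frame: x ahead of the robot, y to its left, z up, the work surface at z = 0. Lengths are in m, angles in rad, forces in N, time in s.
With the tool pointing down it reaches from about 0.425 to 0.925 m from the base axis. Payload 6.8 kg.
Tool frame: the origin (TCP) lies between the finger pads; the fingertips stand finger_overhang ahead of it and the grasp point (between the pads) lies 6 mm ahead of it (finger_overhang is the distance from the TCP to the fingertips, in m); z points along the fingers, y is the line along which they close (so a half turn about z gives the same grasp; the last joint's range is limited). The gripper opens to 85 mm and grips with 20 to 120 N. Pads are 22 mm wide; open, the fingers measure 114 mm over their backs; the gripper's body (76 mm by 85 mm) begins 54 mm behind the grasp point. The pads swing forward as they close: fully open they stand 13 mm farther back than shut.
Start: joints at [-1.238, 0.477, 0.022, 1.555, -0.011, 1.109, -0.083], TCP at [0.288, 0.61, 0.256] pointing down, gripper open.
Joint ranges: [-2.96, 2.96], [-0.34, 2.1], [-1.41, 1.46], [0.24, 2.44], [-1.37, 4.51], [0.17, 1.92], [-2.96, 2.96]. Speed limits (rad/s): [2.39, 2.39, 3.14, 3.14, 3.14, 3.14, 3.14].

## Interface

Orientations are given as a unit quaternion [w, x, y, z].
In Python, from station import * gives the robot as it stands.
- The arm moves only by the tool drive_tool, never from a script. Its argument "increments" is a list of rows, each an object of numbers: "claw": the finger opening in m, from 0 to 0.0854; "dx", "dy", "dz": the shift along the tool's x, y, z in m; "wx", "wy", "wz": the turn, a rotation vector about the tool's x, y, z in degrees. A call has 1 to 20 rows; each row shifts and turns the commanded pose from where the row before left it, along the tool's axes as they then stand; what a row does not reach is not made up. A row lasts 1/8 s, in which the tool goes at most 62.5 mm and 10.7 degrees, less where a joint would pass 70% of its speed; a pose out of reach is approached as far as the arm can. A call with a gripper value outside its range is refused whole. The fingers move at their own pace and stop on an object; "newtons" is the grip in N (left out, the last holds). Time passes only in rows, so rows that do not move let the fingers close. It gives the time, the measured TCP pose, the force, the opening and the grip force at its end, in the units of the state.
- get_obs(): the state, without advancing time (a new reading comes with each control period).
- read_camera(name): name is "scene" or "top" or "wrist"; returns (picture, depth): 480x640x3 uint8, red, green, blue; 480x640 float32, m along the optical axis (not along the pixel's ray), 0 where there is no reading.
- calibration(name): a dict with "intrinsics" (3x3 intrinsics, pixels), "R" (3x3) and "t" (3): a world point X has camera coordinates R X + t; the wrist camera has in their place "mount" (4x4, takes a point from camera to tool coordinates, whose origin is the TCP and whose axes are the flange's). Camera axes: x right, y down, z forward; pixel columns grow to the right and rows downward; lengths in m; the calibration is good to about 2 mm. A picture is of the moment at which its call begins: read the wrist's pose just before it. calibration takes no time and is no camera call.
- hand_in(): hands the job in; it is judged then, once.
The state is a dict: "t": time; "q": joint angles; "joint_vel": joint speeds; "joint_torque": joint torques, N m; "eef_pos": TCP position; "tool_rot": TCP orientation; "contact_force": force on the tool from outside, world axes, zero at the start; "torque": the same for the moment, N m; "gripper_width": opening from 0.0 (shut) to 1.0 (fully open); "grasp_force": force on a finger pad.
Only numpy, scipy, OpenCV 4.12 (cv2) and the standard library are available. Lean on these libraries where they do the work, as an engineer would, in place of code of your own. Each camera call takes 0.05 s, during which the arm holds its last target. There are 200 camera calls.

## Task

Pack up the candle stall: raise the propped display board by its handle through its notches and past the top so that the pawl lets go, then lower it right down until it lies flat. Slide every ribbon roll up off its spindle and stand it on end inside the rim of the flattened board, and pack all the beehive candles upright on the floor of the round tin, one in the middle and the others in a ring round it, leaving the jars and pots where they are.

Things in the scene. Friction and masses are not known exactly. Their poses are not given: they have to be found in the camera images.
- board (a joint): tilt of the display board, rad: 0 = flat, grows as the handle edge (towards the robot) rises; stop at 1.22. A ratchet holds it from falling at 0.22, 0.45 and 0.68 (starts in one of the last two). It clicks freely upward; at 1.0 to 1.05 the pawl is thrown over and the board can be lowered fully, else it is caught again. Let go, it sinks at about 1 rad/s. Lifting takes 4 to 6 N at the handle.
- pawl (a joint): the brass-weighted pawl at the left side of the board, rad: near 0 = engaged (rocks up to 0.25 as it clicks over the notches), 0.84 = thrown over, disengaged. Reaching flat swings it back to 0.
- board_hinge (a point): middle of the board's hinge line, 50 mm above the table. Its x axis (turning with the board) points along the board away from the handle, y along the hinge to the robot's left.
- bar (a point): centre of the board's handle: a dark round rod 14 mm thick, level, parallel to the hinge, free for 108 mm between its two brackets, 245 mm from the hinge line, 50 mm above the table when the board is flat. A 38 mm gap separates it from the board's edge. It may turn in the grip as the board swings.
- board_top (a point): centre of the upper face of the plywood board: a tray, inside 168 mm (x, away from the handle) by 248 mm (y), rim 10 mm high; z axis normal to it. The face is 56 mm above the table when flat. The ratchet stands outside the rim on the +y side, up to about 180 mm above the face.
- tin_floor (a point): centre of the inner floor of the fixed round metal tin: inside diameter about 197 mm, outside 206 mm, rim 28 mm above the table, floor 3 mm above it. It holds seven candles, one in the middle and six round it.
- spindle_a (a point): tip of the left upright steel spindle of the dark wooden ribbon stand: 14 mm thick, tip 72 mm above the table, the stand's base 14 mm thick (80 x 190 mm, fixed). The other spindle is 100 mm to its right.
- spindle_b (a point): tip of the right upright spindle, the same.
- roll_a_mid (a point): centre (half-way up) of the grey ribbon roll on spindle_a: a ring 64 mm across and 50 mm high with a 29 mm bore, about 0.12 kg, resting on the stand's base with its axis upright. May be absent.
- roll_b_mid (a point): centre (half-way up) of the grey ribbon roll on spindle_b: a ring 64 mm across and 50 mm high with a 29 mm bore, about 0.12 kg, resting on the stand's base with its axis upright. May be absent.
- candle1_mid (a point): centre (half-way up, 27 mm above its underside) of a beeswax beehive-shaped candle: a round foot 60 mm across and 16 mm thick (lower edge rounded 3 mm), and on it a ribbed upright grip 28 mm across reaching 54 mm above the underside; z axis up when it stands. 0.09 kg. May be absent.
- candle2_mid (a point): centre (half-way up, 27 mm above its underside) of a beeswax beehive-shaped candle: a round foot 60 mm across and 16 mm thick (lower edge rounded 3 mm), and on it a ribbed upright grip 28 mm across reaching 54 mm above the underside; z axis up when it stands. 0.09 kg. May be absent.
- candle3_mid (a point): centre (half-way up, 27 mm above its underside) of a beeswax beehive-shaped candle: a round foot 60 mm across and 16 mm thick (lower edge rounded 3 mm), and on it a ribbed upright grip 28 mm across reaching 54 mm above the underside; z axis up when it stands. 0.09 kg. May be absent.
- candle4_mid (a point): centre (half-way up, 27 mm above its underside) of a beeswax beehive-shaped candle: a round foot 60 mm across and 16 mm thick (lower edge rounded 3 mm), and on it a ribbed upright grip 28 mm across reaching 54 mm above the underside; z axis up when it stands. 0.09 kg. May be absent.
- candle5_mid (a point): centre (half-way up, 27 mm above its underside) of a beeswax beehive-shaped candle: a round foot 60 mm across and 16 mm thick (lower edge rounded 3 mm), and on it a ribbed upright grip 28 mm across reaching 54 mm above the underside; z axis up when it stands. 0.09 kg. May be absent.
- candle6_mid (a point): centre (half-way up, 27 mm above its underside) of a beeswax beehive-shaped candle: a round foot 60 mm across and 16 mm thick (lower edge rounded 3 mm), and on it a ribbed upright grip 28 mm across reaching 54 mm above the underside; z axis up when it stands. 0.09 kg. May be absent.
- candle7_mid (a point): centre (half-way up, 27 mm above its underside) of a beeswax beehive-shaped candle: a round foot 60 mm across and 16 mm thick (lower edge rounded 3 mm), and on it a ribbed upright grip 28 mm across reaching 54 mm above the underside; z axis up when it stands. 0.09 kg. May be absent.
- jar1: bystander: honey jar, amber with a gold lid, 54 mm across, 72 mm high; origin at its underside
- jar2: bystander: honey jar, amber with a gold lid, 54 mm across, 72 mm high; origin at its underside
- jar3: bystander: honey jar, amber with a gold lid, 54 mm across, 72 mm high; origin at its underside
- pot1: bystander: low lidded candle pot, 68 mm across, 46 mm high; origin at its underside
- pot2: bystander: low lidded candle pot, 68 mm across, 46 mm high; origin at its underside
Not all that is in view belongs to the job. Leave any pink look-alike of the part that bears candle3_mid alone.

How it is judged:
By the outcome, as a careful person would: the job done as asked, in the order asked, and still so for the second after the job is handed in, with the robot touching nothing.
Of candle1, candle2, candle3, candle4, candle5, candle6, candle7 only 5 to 7 are there at a start; the rules pass over those that are not, and their reading is None.
Of roll_a, roll_b only 1 to 2 are there at a start; the rules pass over those that are not, and their reading is None.
At some moment in a run one of candle1, candle2, candle3, candle4, candle5, candle6, candle7 may be knocked a few centimetres aside while the robot is not near it.
Once in a run the grip may slacken for a moment while it holds something.
It also fails if it takes over 210 s, if anything falls off the work surface, if the arm or the gripper's body presses on something with over 40 N, if the wrist force passes 120 N, or if a joint passes its speed limit or range.

## Working session

There is one attempt and no reset: what is moved stays moved. The work goes in short steps, Python scripts to look and compute and a tool call to move; the robot and the scene stay as the last step left them, time stands still between calls to the robot, and variables do not carry over. Pictures are saved under pics/ and viewed, at most 14 in all, crops included, and the job is handed in when it is done.

Besides the shell and the picture viewer there is one more tool, called after "Call:" as a command line: name --argument value ..., lists and objects as JSON in quotes. drive_tool: Moves the arm, as the interface text tells. Its arguments: {"type":"object","properties":{"increments":{"type":"array","items":{"type":"object","properties":{"claw":{"type":"number"},"dx":{"type":"number"},"dy":{"type":"number"},"dz":{"type":"number"},"wx":{"type":"number"},"wy":{"type":"number"},"wz":{"type":"number"}}}},"newtons":{"type":"number"}},"required":["increments"]}

```bash
ls; mkdir -p pics
python3 - <<'E'
from station import *
import cv2
o=get_obs(); print({k:np.round(v,3) if not isinstance(v,dict) else v for k,v in o.items()} if 'np' in globals() else o)
for n in ("scene","top"):
    im,d=read_camera(n); cv2.imwrite(f"pics/{n}0.png",im[...,::-1])
    import numpy as np; np.save(f"{n}_d.npy",d); np.save(f"{n}_im.npy",im)
    print(n,calibration(n))
print(calibration("wrist"))
E
```

```text
pics
{'t': 0.0, 'q': array([-1.23811249,  0.47781757,  0.02230247,  1.55643309, -0.01149619,
        1.10931683, -0.08310652]), 'joint_vel': array([-0.00090629,  0.0005978 ,  0.00061091,  0.0003675 , -0.00060387,
        0.00148364, -0.00116875]), 'joint_torque': array([ 1.68119466e-03, -5.96469212e+01,  1.60849784e+00, -2.81171858e+01,
        1.25407198e-02,  9.78663156e-03,  2.36207529e-05]), 'eef_pos': array([0.2877459 , 0.60999385, 0.255321  ]), 'tool_rot': array([-1.40804249e-04,  2.18587558e-01,  9.75816902e-01, -9.12828544e-04]), 'contact_force': array([-0.02506218, -0.63984065, -0.2301407 ]), 'torque': array([-0.01006046,  0.04652479, -0.02135237]), 'grasp_force': 0.0, 'gripper_width': 0.999659031628017}
scene {'intrinsics': array([[446.32064832,   0.        , 315.50807064],
       [  0.        , 446.32064832, 234.29217443],
       [  0.        ,   0.        ,   1.        ]]), 'R': array([[ 0.23928582,  0.97068632, -0.02259137],
       [ 0.56708499, -0.15860402, -0.80824463],
       [-0.78813508,  0.18059025, -0.58841334]]), 't': array([-0.14903338, -0.18666757,  1.6012747 ]
[... 198 characters left out ...]
946, -0.99990807, -0.01315433],
       [-0.98986274, -0.00138805, -0.14202053],
       [ 0.14198921,  0.01348815, -0.9897763 ]]), 't': array([0.00903063, 0.55612785, 1.15285365])}
{'intrinsics': array([[344.73370185,   0.        , 326.53141166],
       [  0.        , 344.73370185, 239.24044851],
       [  0.        ,   0.        ,   1.        ]]), 'mount': array([[ 4.33895702e-04, -9.56255607e-01, -2.92532093e-01,
         7.34011285e-02],
       [ 9.99999495e-01,  1.49759439e-04,  9.93693295e-04,
         1.27009885e-04],
       [-9.06415344e-04, -2.92532377e-01,  9.56255189e-01,
        -1.18022018e-01],
       [ 0.00000000e+00,  0.00000000e+00,  0.00000000e+00,
         1.00000000e+00]])}
```

View pics/scene0.png

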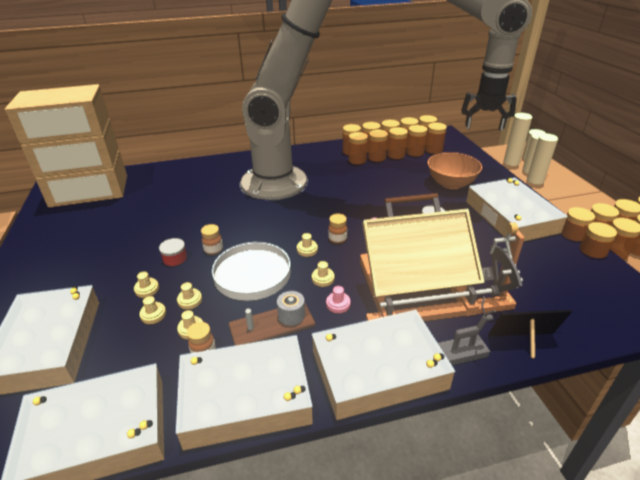

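View pics/top0.png

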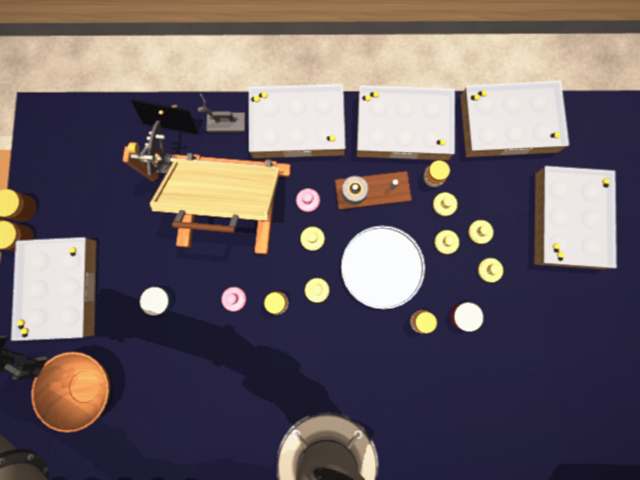

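```bash
python3 -c "
import station;print([x for x in dir(station) if x[0]!='_'])"
```

```text
['PlanningError', 'calibration', 'finger_overhang', 'get_obs', 'hand_in', 'read_camera']
```

The top view shows six yellow candles at (312,238), (317,290), (447,241), (445,204), (481,231) and (491,270). The two pink ones, (308,200) and (233,299), are look-alikes to leave alone. There is one grey roll on the left spindle at (355,188), and the right spindle at (395,183) is empty. The tin is at (383,267) and the board handle at (205,226). Next I'll measure these and make one crop to confirm.

```bash
cat > h.py <<'E'
from station import *
import numpy as np, cv2
from scipy.spatial.transform import Rotation as Ro
def cam(n):
    o=get_obs(); im,d=read_camera(n); c=calibration(n)
    return im,d,c,o
def cloud(d,c,o=None):
    K=c["intrinsics"]; v,u=np.mgrid[:480,:640]
    P=np.stack([(u-K[0,2])*d/K[0,0],(v-K[1,2])*d/K[1,1],d],-1)
    if "R" in c: W=(P-c["t"])@c["R"]
    else:
        M=np.array(c["mount"]); w,x,y,z=o["tool_rot"]
        W=(P@M[:3,:3].T+M[:3,3])@Ro.from_quat([x,y,z,w]).as_matrix().T+o["eef_pos"]
    W[d<=0]=np.nan
    return W
def yellow(im):
    h=cv2.cvtColor(im,cv2.COLOR_RGB2HSV); return (h[...,0]>18)&(h[...,0]<36)&(h[...,1]>70)&(h[...,2]>90)
def candles(im,W,ymin=60):
    m=yellow(im)&(W[...,2]<.075)&(W[...,2]>-.01)
    n,l,s,_=cv2.connectedComponentsWithStats(m.astype(np.uint8)); out=[]
    for i in range(1,n):
        if s[i,4]<ymin: continue
        p=W[l==i]; t=p[p[:,2]>.044]
        out.append((s[i,:2].tolist(),int(s[i,4]),p[:,:2].mean(0).round(4),np.median(t,0).round(4) if len(t)>3 else None,p[:,2].max().round(3)))
    return out
def circ(p):
    A=np.c_[2*p[:,:2],np.ones(len(p))]; s=np.linalg.lstsq(A,(p[:,:2]**2).sum(1),rcond=None)[0]
    return s[:2],np.sqrt(s[2]+s[:2]@s[:2])
E
python3 - <<'E'
from h import *
print("overhang",finger_overhang)
im=np.load("top_im.npy");d=np.load("top_d.npy");c=calibration("top");W=cloud(d,c)
for r in candles(im,W): print(r)
# tin rim
x=W[215:320,330:435].reshape(-1,3); r=x[(x[:,2]>.02)&(x[:,2]<.04)]
print("tin",circ(r),len(r))
for nm,(u,v,k) in dict(roll=(355,188,16),spb=(395,183,4)).items():
    x=W[v-k:v+k+1,u-k:u+k+1].reshape(-1,3); 
    for lo,hi in((.055,.068),(.068,.08)):
        y=x[(x[:,2]>lo)&(x[:,2]<hi)]; print(nm,lo,len(y),y.mean(0).round(4) if len(y) else 0,circ(y) if len(y)>8 else '')
for nm,(u,v) in dict(jar1=(438,171),jar2=(424,322),jar3=(276,302),pot1=(468,317),pot2=(154,300),pink1=(308,200),pink2=(233,299)).items(): print(nm,W[v-2:v+3,u-2:u+3].reshape(-1,3).mean(0).round(3))
# board plane
x=W[168:212,165:270].reshape(-1,3); x=x[::3]
bm=yellow(im)
B=W[175:205,175:265].reshape(-1,3); ce=B.mean(0); n=np.linalg.svd(B-ce,full_matrices=False)[2][2]; n*=np.sign(n[2]); print("board",ce.round(3),n.round(3),"tilt",np.arccos(n[2]),"yaw",np.arctan2(n[1],n[0]), "res",np.abs((B-ce)@n).mean())
for u in range(176,242,8): print(u,[(v,W[v,u].round(3).tolist()) for v in range(216,234,3)])
a=cv2.resize(im[130:260,120:330],None,fx=3.5,fy=3.5,interpolation=cv2.INTER_CUBIC); cv2.imwrite("pics/c1.png",a[...,::-1])
E
```

```text
overhang 0.025
([429, 160], 297, array([ 0.7162, -0.2792]), array([ 0.7123, -0.2763,  0.072 ]), np.float64(0.075))
([178, 162], 175, array([0.7216, 0.2903]), array([0.7209, 0.2888, 0.073 ]), np.float64(0.075))
([245, 169], 69, array([0.7112, 0.1686]), array([0.7115, 0.1689, 0.0732]), np.float64(0.075))
([348, 181], 87, array([ 0.6708, -0.0702]), array([ 0.6736, -0.0718,  0.064 ]), np.float64(0.07))
([0, 189], 447, array([0.631 , 0.7909]), array([0.6311, 0.7903, 0.0708]), np.float64(0.075))
([433, 192], 426, array([ 0.6386, -0.3001]), array([ 0.6403, -0.3005,  0.0527]), np.float64(0.058))
([0, 220], 376, array([0.5518, 0.787 ]), array([0.5516, 0.7872, 0.0706]), np.float64(0.075))
([469, 220], 453, array([ 0.5666, -0.3881]), array([ 0.5681, -0.3893,  0.0529]), np.float64(0.059))
([262, 225], 66, array([0.5481, 0.1587]), None, np.float64(0.035))
([300, 226], 383, array([0.5512, 0.0392]), array([0.5502, 0.0394, 0.0531]), np.float64(0.059))
([434, 230], 430, array([ 0.5411, -0.3017]), array([ 0.543 , -0.3028,  0.0527]), np.float64(0.057))
([478, 258], 468, array([ 0.4698, -0.4076]), array
[... 518 characters left out ...]
223288))
roll 0.068 50 [ 0.6713 -0.0682  0.0704] (array([ 0.6661343 , -0.06654319]), np.float64(0.01717436338479998))
spb 0.055 8 [ 0.6783 -0.165   0.0613] 
spb 0.068 25 [ 0.6824 -0.1662  0.0724] (array([ 0.68252356, -0.16644561]), np.float64(0.005003962594009253))
jar1 [ 0.71  -0.274  0.073]
jar2 [nan nan nan]
jar3 [0.388 0.121 0.072]
pot1 [ 0.354 -0.341  0.046]
pot2 [0.392 0.423 0.046]
pink1 [0.642 0.048 0.05 ]
pink2 [0.395 0.228 0.052]Traceback (most recent call last):
  File "<stdin>", line 16, in <module>
    u, s, vh = gufunc(a, signature=signature)
               ~~~~~~^^^^^^^^^^^^^^^^^^^^^^^^
    raise LinAlgError("SVD did not converge")
numpy.linalg.LinAlgError: SVD did not converge
```

Run:
```python
from h import *
im=np.load("top_im.npy");d=np.load("top_d.npy");c=calibration("top");W=cloud(d,c)
B=W[175:205,175:260].reshape(-1,3); B=B[~np.isnan(B).any(1)]
for _ in range(4):
    ce=np.median(B,0) if _==0 else B.mean(0); n=np.linalg.svd(B-ce,full_matrices=False)[2][2]; n*=np.sign(n[2]); r=np.abs((B-ce)@n); B=B[r<max(.004,1.5*np.median(r))]
print("board",ce.round(3),n.round(3),"tilt",np.arccos(n[2]),"yaw",np.arctan2(n[1],n[0]),len(B),r.mean())
x=W[212:240,170:245]; sel=x[...,2]>.12
H=x[sel]; print("handle all",len(H),H.min(0),H.max(0))
for u in range(176,242,8): print(u,[(v,W[v,u].round(3).tolist()) for v in range(217,232,3)])
a=cv2.resize(im[130:260,120:330],None,fx=3.5,fy=3.5,interpolation=cv2.INTER_CUBIC); cv2.imwrite("pics/c1.png",a[...,::-1])
```

```text
board [0.65  0.257 0.13 ] [ 0.65  -0.056  0.758] tilt 0.7101477605793622 yaw -0.08582752428981463 2525 0.0009736127289525765
handle all 800 [0.53602498 0.18187502 0.17325223] [0.58683538 0.34552618 0.22119461]
176 [(217, [0.571, 0.328, 0.202]), (220, [0.563, 0.325, 0.209]), (223, [0.555, 0.322, 0.217]), (226, [0.549, 0.323, 0.214]), (229, [0.575, 0.392, 0.001])]
184 [(217, [0.602, 0.365, 0.027]), (220, [0.594, 0.363, 0.03]), (223, [0.555, 0.305, 0.217]), (226, [0.549, 0.305, 0.215]), (229, [0.571, 0.363, 0.029])]
192 [(217, [0.604, 0.346, 0.019]), (220, [0.597, 0.347, 0.016]), (223, [0.555, 0.289, 0.215]), (226, [0.549, 0.288, 0.216]), (229, [0.574, 0.348, 0.008])]
200 [(217, [0.607, 0.331, 0.002]), (220, [0.599, 0.33, 0.004]), (223, [0.591, 0.33, 0.001]), (226, [0.549, 0.271, 0.215]), (229, [0.542, 0.271, 0.214])]
208 [(217, [0.608, 0.311, -0.003]), (220, [0.599, 0.31, -0.001]), (223, [0.591, 0.309, 0.002]), (226, [0.549, 0.254, 0.213]), (229, [0.543, 0.254, 0.212])]
216 [(217, [0.607, 0.29, -0.001]), (220, [0.6, 0.29, -0.003]), (223, [0.592, 0.289, -0.001]), (226, [0.549, 0.237, 0.214]), (229, [0.542, 0.236, 0.217])]
224 [(217, [0.607, 0.268, 0.0]), (220, [0.6, 0.268, -0.001]), (223, [0.592, 0.269, -0.004]), (226, [0.548, 0.219, 0.219]), (229, [0.542, 0.219, 0.217])]
232 [(217, [0.573, 0.208, 0.192]), (220, [0.565, 0.207, 0.196]), (223, [0.558, 0.205, 0.202]), (226, [0.549, 0.202, 0.214]), (229, [0.542, 0.202, 0.215])]
240 [(217, [0.576, 0.193, 0.175]), (220, [0.599, 0.226, 0.002]), (223, [0.591, 0.226, 0.001]), (226, [0.584, 0.226, -0.002]), (229, [0.575, 0.225, 0.002])]
```

View pics/c1.png

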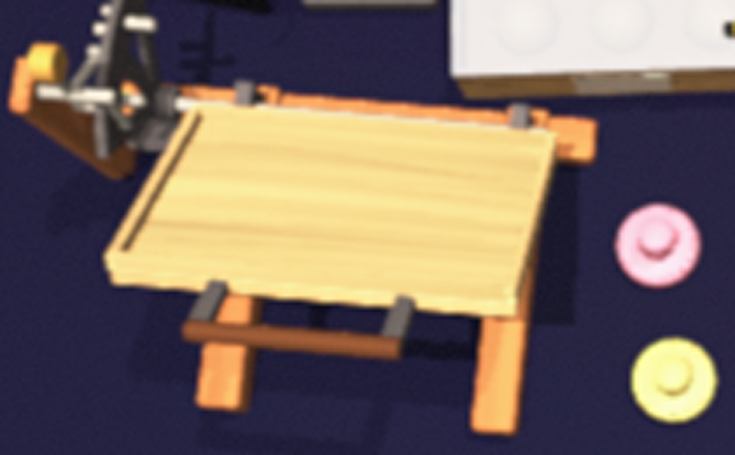

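The crop confirms the handle between its dark brackets at crop pixels (195,330) to (400,345), with the board at notch 0.68. The pink look-alike at crop (658,245) stays where it is. Moving above the handle now.

Call:
drive_tool --increments '[{"claw":0.05,"wz":9.95,"dz":-0.01},{"wz":9.95,"dz":-0.01},{"wz":9.95,"dz":-0.01},{"wz":9.95,"dz":-0.01},{"wz":9.95,"dz":-0.01},{"wz":9.95},{"wz":9.95},{"dx":-0.0324,"dy":0.0289},{"dx":-0.0324,"dy":0.0289},{"dx":-0.0324,"dy":0.0289},{"dx":-0.0324,"dy":0.0289},{"dx":-0.0324,"dy":0.0289},{"dx":-0.0324,"dy":0.0289},{"dx":-0.0324,"dy":0.0289},{"dx":-0.0324,"dy":0.0289},{"dx":-0.0324,"dy":0.0289},{"dx":-0.0324,"dy":0.0289},{}]'

```text
schema error: expected keys claw, dx, dy, dz, wx, wy, wz
```

Call:
drive_tool --increments '[{"claw":0.05,"dx":0,"dy":0,"dz":-0.01,"wx":0,"wy":0,"wz":9.95},{"claw":0.05,"dx":0,"dy":0,"dz":-0.01,"wx":0,"wy":0,"wz":9.95},{"claw":0.05,"dx":0,"dy":0,"dz":-0.01,"wx":0,"wy":0,"wz":9.95},{"claw":0.05,"dx":0,"dy":0,"dz":-0.01,"wx":0,"wy":0,"wz":9.95},{"claw":0.05,"dx":0,"dy":0,"dz":-0.01,"wx":0,"wy":0,"wz":9.95},{"claw":0.05,"dx":0,"dy":0,"dz":0,"wx":0,"wy":0,"wz":9.95},{"claw":0.05,"dx":0,"dy":0,"dz":0,"wx":0,"wy":0,"wz":9.95},{"claw":0.05,"dx":-0.0324,"dy":0.0289,"dz":0,"wx":0,"wy":0,"wz":0},{"claw":0.05,"dx":-0.0324,"dy":0.0289,"dz":0,"wx":0,"wy":0,"wz":0},{"claw":0.05,"dx":-0.0324,"dy":0.0289,"dz":0,"wx":0,"wy":0,"wz":0},{"claw":0.05,"dx":-0.0324,"dy":0.0289,"dz":0,"wx":0,"wy":0,"wz":0},{"claw":0.05,"dx":-0.0324,"dy":0.0289,"dz":0,"wx":0,"wy":0,"wz":0},{"claw":0.05,"dx":-0.0324,"dy":0.0289,"dz":0,"wx":0,"wy":0,"wz":0},{"claw":0.05,"dx":-0.0324,"dy":0.0289,"dz":0,"wx":0,"wy":0,"wz":0},{"claw":0.05,"dx":-0.0324,"dy":0.0289,"dz":0,"wx":0,"wy":0,"wz":0},{"claw":0.05,"dx":-0.0324,"dy":0.0289,"dz":0,"wx":0,"wy":0,"wz":0},{"claw":0.05,"dx":-0.0324,"dy":0.0289,"dz":0,"wx":0,"wy":0,"wz":0},{"claw":0.05,"dx":0,"dy":0,"dz":0,"wx":0,"wy":0,"wz":0}]'

```text
t: 2.35
eef_pos: [0.5503, 0.2584, 0.3062]
tool_rot: [0.001, 0.739, 0.674, -0.0]
contact_force: [0.6, -0.1, -0.2]
gripper_width: 0.585
grasp_force: 0.0
```

```bash
cat >> h.py <<'E'
def to(p,yaw=None,o=None):
    "tool-axis shift to world TCP p (after the turn wz that sets tool y to yaw deg)"
    o=o or get_obs(); w,x,y,z=o["tool_rot"]; R=Ro.from_quat([x,y,z,w]); M=R.as_matrix()
    cy=np.degrees(np.arctan2(M[1,1],M[0,1])); wz=0
    if yaw is not None:
        wz=-((yaw-cy+90)%180-90); M=(R*Ro.from_rotvec([0,0,np.radians(wz)])).as_matrix()
    print("pos",o["eef_pos"].round(4),"yaw",cy.round(1),"tilt",np.round(M[:,2],3),"w",round(o["gripper_width"]*85.4,1),"F",np.round(o["contact_force"],1),"gf",round(o["grasp_force"],1),"q7",round(o["q"][6],2),"t",round(o["t"],2))
    print("wz",np.round(wz,1),"shift",(M.T@(np.array(p)-o["eef_pos"])).round(4))
E
python3 - <<'E'
from h import *
im,d,c,o=cam("wrist"); W=cloud(d,c,o); cv2.imwrite("pics/w1.png",im[...,::-1])
m=(W[...,2]>.195)&(W[...,2]<.235)
m[:,:]&=(np.abs(W[...,1]-.262)<.05)&(W[...,0]>.5)&(W[...,0]<.58)
P=W[m]; print(len(P),P.mean(0),P.max(0),P.min(0))
for y in(.23,.25,.27,.29): q=P[abs(P[:,1]-y)<.008]; print(y,np.median(q[q[:,2]>q[:,2].max()-.004],0).round(4),q[:,0].min().round(4),q[:,0].max().round(4),len(q))
to([.548,.262,.21])
E
```

```text
3207 [0.54921204 0.2655074  0.21523453] [0.55989529 0.31194877 0.21861246] [0.53799715 0.21200931 0.20975722]
0.23 [0.546  0.2301 0.2159] 0.539 0.5534 449
0.25 [0.5478 0.2503 0.2161] 0.5404 0.5552 481
0.27 [0.5494 0.2701 0.2162] 0.5419 0.5569 534
0.29 [0.5512 0.29   0.2162] 0.544 0.5587 567
pos [0.5489 0.2611 0.306 ] yaw -5.1 tilt [-0.    -0.001 -1.   ] w 49.9 F [ 0.3  0.4 -0.2] gf 0.0 q7 -0.49 t 2.4
wz 0 shift [ 0.0009 -0.001   0.096 ]
```

View pics/w1.png

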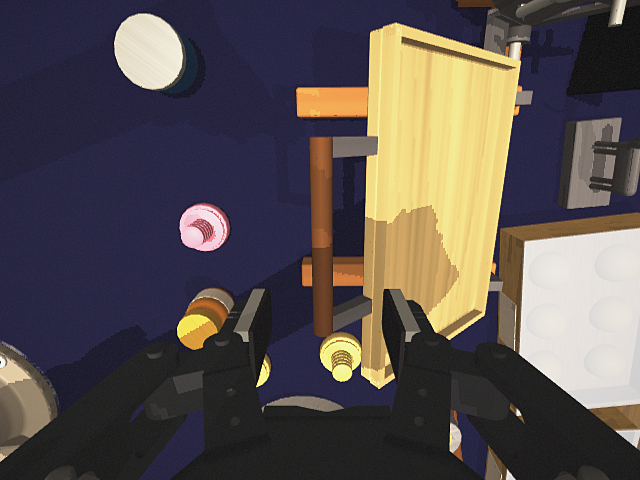

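The wrist view shows the dark bar (rows 137–335, col 320) centred between the pads, with the board to its right. Descending and gripping.

Call:
drive_tool --increments '[{"claw":0.036,"dx":0,"dy":0,"dz":0,"wx":0,"wy":0,"wz":0},{"claw":0.036,"dx":0,"dy":0,"dz":0.02,"wx":0,"wy":0,"wz":0},{"claw":0.036,"dx":0,"dy":0,"dz":0.02,"wx":0,"wy":0,"wz":0},{"claw":0.036,"dx":0,"dy":0,"dz":0.02,"wx":0,"wy":0,"wz":0},{"claw":0.036,"dx":0,"dy":0,"dz":0.02,"wx":0,"wy":0,"wz":0},{"claw":0.036,"dx":0,"dy":0,"dz":0.015,"wx":0,"wy":0,"wz":0},{"claw":0.036,"dx":0,"dy":0,"dz":0,"wx":0,"wy":0,"wz":0},{"claw":0.005,"dx":0,"dy":0,"dz":0,"wx":0,"wy":0,"wz":0},{"claw":0.005,"dx":0,"dy":0,"dz":0,"wx":0,"wy":0,"wz":0},{"claw":0.005,"dx":0,"dy":0,"dz":0,"wx":0,"wy":0,"wz":0},{"claw":0.005,"dx":0,"dy":0,"dz":0,"wx":0,"wy":0,"wz":0}]' --newtons 40

```text
t: 3.78
eef_pos: [0.5476, 0.2635, 0.2118]
tool_rot: [-0.001, 0.737, 0.676, -0.0]
contact_force: [-6.1, 1.2, 5.5]
gripper_width: 0.152
grasp_force: 39.3
```

Call:
drive_tool --increments '[{"claw":0.005,"dx":0,"dy":0.0096,"dz":-0.0111,"wx":0,"wy":0,"wz":0},{"claw":0.005,"dx":0,"dy":0.0102,"dz":-0.0106,"wx":0,"wy":0,"wz":0},{"claw":0.005,"dx":0,"dy":0.0109,"dz":-0.0099,"wx":0,"wy":0,"wz":0},{"claw":0.005,"dx":0,"dy":0.0114,"dz":-0.0093,"wx":0,"wy":0,"wz":0},{"claw":0.005,"dx":0,"dy":0,"dz":0,"wx":0,"wy":0,"wz":0}]'

```text
t: 4.4
eef_pos: [0.5911, 0.2597, 0.2536]
tool_rot: [-0.0, 0.737, 0.676, 0.001]
contact_force: [-5.9, 0.9, 3.7]
gripper_width: 0.145
grasp_force: 39.8
```

Call:
drive_tool --increments '[{"claw":0.005,"dx":0,"dy":0.012,"dz":-0.0086,"wx":0,"wy":0,"wz":0},{"claw":0.005,"dx":0,"dy":0.0124,"dz":-0.0078,"wx":0,"wy":0,"wz":0},{"claw":0.005,"dx":0,"dy":0.0129,"dz":-0.0071,"wx":0,"wy":0,"wz":0},{"claw":0.005,"dx":0,"dy":0,"dz":0,"wx":0,"wy":0,"wz":0},{"claw":0.005,"dx":0,"dy":0,"dz":0,"wx":0,"wy":0,"wz":0}]'

```text
t: 5.03
eef_pos: [0.6277, 0.2565, 0.2766]
tool_rot: [0.0, 0.737, 0.676, 0.001]
contact_force: [-4.3, 0.8, 5.7]
gripper_width: 0.143
grasp_force: 39.9
```

Run:
```python
from h import *
to([.549,.262,.21])
im,d,c,o=cam("scene"); cv2.imwrite("pics/s2.png",cv2.resize(im[170:330,340:560],None,fx=3,fy=3)[...,::-1])
```

```text
pos [0.6277 0.2565 0.2766] yaw -4.9 tilt [ 0.002  0.001 -1.   ] w 12.2 F [-4.3  0.8  5.7] gf 39.9 q7 -0.39 t 5.03
wz 0 shift [-0.0013 -0.079   0.0665]
```

View pics/s2.png

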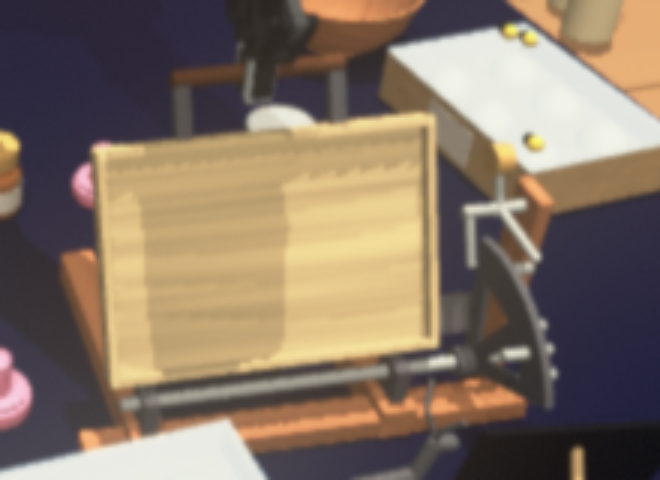

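The brass weight, at crop (500,155), has swung over, so the pawl looks thrown. Lowering along the arc.

Call:
drive_tool --increments '[{"claw":0.005,"dx":0,"dy":-0.0151,"dz":0.0082,"wx":0,"wy":0,"wz":0},{"claw":0.005,"dx":0,"dy":-0.0145,"dz":0.0092,"wx":0,"wy":0,"wz":0},{"claw":0.005,"dx":0,"dy":-0.0138,"dz":0.0102,"wx":0,"wy":0,"wz":0},{"claw":0.005,"dx":0,"dy":-0.0131,"dz":0.0111,"wx":0,"wy":0,"wz":0},{"claw":0.005,"dx":0,"dy":-0.0122,"dz":0.012,"wx":0,"wy":0,"wz":0},{"claw":0.005,"dx":0,"dy":-0.0114,"dz":0.0128,"wx":0,"wy":0,"wz":0},{"claw":0.005,"dx":0,"dy":-0.0105,"dz":0.0136,"wx":0,"wy":0,"wz":0},{"claw":0.005,"dx":0,"dy":-0.0095,"dz":0.0143,"wx":0,"wy":0,"wz":0},{"claw":0.005,"dx":0,"dy":0,"dz":0,"wx":0,"wy":0,"wz":0}]'

```text
t: 6.2
eef_pos: [0.5266, 0.2652, 0.1825]
tool_rot: [-0.0, 0.736, 0.677, -0.001]
contact_force: [-1.0, 4.0, -2.0]
gripper_width: 0.15
grasp_force: 42.6
```

Call:
drive_tool --increments '[{"claw":0.005,"dx":0,"dy":-0.0085,"dz":0.0149,"wx":0,"wy":0,"wz":0},{"claw":0.005,"dx":0,"dy":-0.0074,"dz":0.0155,"wx":0,"wy":0,"wz":0},{"claw":0.005,"dx":0,"dy":-0.0063,"dz":0.0159,"wx":0,"wy":0,"wz":0},{"claw":0.005,"dx":0,"dy":-0.0051,"dz":0.0164,"wx":0,"wy":0,"wz":0},{"claw":0.005,"dx":0,"dy":-0.004,"dz":0.0167,"wx":0,"wy":0,"wz":0},{"claw":0.005,"dx":0,"dy":-0.0028,"dz":0.0169,"wx":0,"wy":0,"wz":0},{"claw":0.005,"dx":0,"dy":-0.0016,"dz":0.0171,"wx":0,"wy":0,"wz":0},{"claw":0.005,"dx":0,"dy":-0.0004,"dz":0.012,"wx":0,"wy":0,"wz":0},{"claw":0.005,"dx":0,"dy":0,"dz":0,"wx":0,"wy":0,"wz":0}]'

```text
t: 7.32
eef_pos: [0.4893, 0.2683, 0.0569]
tool_rot: [-0.001, 0.736, 0.677, -0.002]
contact_force: [-5.1, 5.8, -2.8]
gripper_width: 0.145
grasp_force: 45.3
```

Call:
drive_tool --increments '[{"claw":0.005,"dx":0,"dy":0,"dz":0.002,"wx":0,"wy":0,"wz":0},{"claw":0.036,"dx":0,"dy":0,"dz":0,"wx":0,"wy":0,"wz":0},{"claw":0.036,"dx":0,"dy":0,"dz":0,"wx":0,"wy":0,"wz":0},{"claw":0.036,"dx":0,"dy":0,"dz":0,"wx":0,"wy":0,"wz":0},{"claw":0.036,"dx":0,"dy":0,"dz":0,"wx":0,"wy":0,"wz":0},{"claw":0.036,"dx":0,"dy":0,"dz":-0.02,"wx":0,"wy":0,"wz":0},{"claw":0.036,"dx":0,"dy":0,"dz":-0.03,"wx":0,"wy":0,"wz":0},{"claw":0.036,"dx":0,"dy":0,"dz":-0.05,"wx":0,"wy":0,"wz":0},{"claw":0.085,"dx":0,"dy":0,"dz":-0.05,"wx":0,"wy":0,"wz":0},{"claw":0.085,"dx":0,"dy":0,"dz":0,"wx":0,"wy":0,"wz":9.8},{"claw":0.085,"dx":0,"dy":0,"dz":0,"wx":0,"wy":0,"wz":9.8},{"claw":0.085,"dx":0,"dy":0,"dz":0,"wx":0,"wy":0,"wz":9.8},{"claw":0.085,"dx":0,"dy":0,"dz":0,"wx":0,"wy":0,"wz":9.8},{"claw":0.085,"dx":0,"dy":0,"dz":0,"wx":0,"wy":0,"wz":9.8},{"claw":0.085,"dx":0,"dy":0,"dz":0,"wx":0,"wy":0,"wz":9.8},{"claw":0.085,"dx":0,"dy":0,"dz":0,"wx":0,"wy":0,"wz":9.8},{"claw":0.085,"dx":0,"dy":0,"dz":0,"wx":0,"wy":0,"wz":9.8}]'

```text
t: 9.45
eef_pos: [0.4916, 0.2677, 0.207]
tool_rot: [-0.0, 0.998, 0.056, 0.0]
contact_force: [0.0, 0.2, -0.2]
gripper_width: 0.992
grasp_force: 0.0
```

Run:
```python
from h import *
im,d,c,o=cam("top"); W=cloud(d,c)
to([.670,-.067,.2])
cv2.imwrite("pics/t3.png",cv2.resize(im[110:340,110:520],None,fx=1.9,fy=1.9,interpolation=cv2.INTER_CUBIC)[...,::-1])
w=W.reshape(-1,3); B=w[(abs(w[:,0]-.66)<.05)&(abs(w[:,1]-.25)<.08)&(w[:,2]<.2)]; B=B[~np.isnan(B).any(1)]
print(len(B),B[:,2].mean(),np.linalg.lstsq(np.c_[B[:,:2],np.ones(len(B))],B[:,2],rcond=None)[0])
m=yellow(im)&(W[...,2]>.045)&(W[...,2]<.1)&(W[...,0]>.52)&(W[...,0]<.8)&(W[...,1]>.1)&(W[...,1]<.42)
P=W[m]; r=cv2.minAreaRect(P[:,:2].astype(np.float32)); print("tray rect",r, np.median(P,0))
```

```text
pos [0.4916 0.2678 0.2069] yaw -84.0 tilt [ 0.  0. -1.] w 84.9 F [-0.5  0.2  0. ] gf 0.0 q7 -1.74 t 9.5
wz 0 shift [0.1424 0.3517 0.0069]
2517 0.0567148497174661 [ 0.02131668 -0.00689765  0.04435372]
tray rect ((0.6318743228912354, 0.2765100300312042), (0.2994554936885834, 0.18788562715053558), 84.0362777709961) [0.6525829  0.25697251 0.05670832]
```

View pics/t3.png

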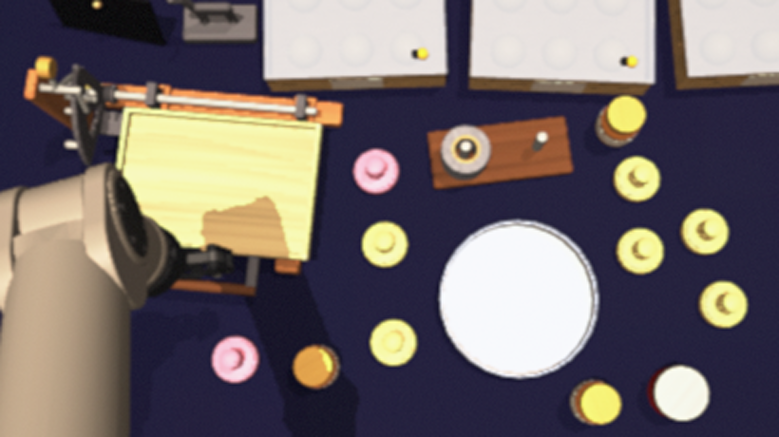

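The top view shows the board lying flat, with its handle at crop (200,285). The roll is at crop (465,150). Going to the roll.

Call:
drive_tool --increments '[{"claw":0.085,"dx":0.0178,"dy":0.044,"dz":0,"wx":0,"wy":0,"wz":0},{"claw":0.085,"dx":0.0178,"dy":0.044,"dz":0,"wx":0,"wy":0,"wz":0},{"claw":0.085,"dx":0.0178,"dy":0.044,"dz":0,"wx":0,"wy":0,"wz":0},{"claw":0.085,"dx":0.0178,"dy":0.044,"dz":0,"wx":0,"wy":0,"wz":0},{"claw":0.085,"dx":0.0178,"dy":0.044,"dz":0,"wx":0,"wy":0,"wz":0},{"claw":0.085,"dx":0.0178,"dy":0.044,"dz":0,"wx":0,"wy":0,"wz":0},{"claw":0.085,"dx":0.0178,"dy":0.044,"dz":0,"wx":0,"wy":0,"wz":0},{"claw":0.085,"dx":0.0178,"dy":0.044,"dz":0,"wx":0,"wy":0,"wz":0},{"claw":0.085,"dx":0,"dy":0,"dz":0.03,"wx":0,"wy":0,"wz":0},{"claw":0.085,"dx":0,"dy":0,"dz":0.03,"wx":0,"wy":0,"wz":0},{"claw":0.085,"dx":0,"dy":0,"dz":0.02,"wx":0,"wy":0,"wz":0},{"claw":0.085,"dx":0,"dy":0,"dz":0.005,"wx":0,"wy":0,"wz":0},{"claw":0.085,"dx":0,"dy":0,"dz":0,"wx":0,"wy":0,"wz":0}]'

```text
t: 11.12
eef_pos: [0.6744, -0.0652, 0.1223]
tool_rot: [0.0, 0.998, 0.059, 0.0]
contact_force: [0.1, -0.6, 0.9]
gripper_width: 0.998
grasp_force: 0.0
```

Run:
```python
from h import *
im,d,c,o=cam("wrist"); W=cloud(d,c,o)
for lo,hi in((.058,.068),(.069,.08)):
    P=W[(W[...,2]>lo)&(W[...,2]<hi)&(abs(W[...,0]-.67)<.05)&(abs(W[...,1]+.067)<.045)]; print(len(P),P.min(0).round(4),P.max(0).round(4),(P.min(0)/2+P.max(0)/2).round(4),np.median(P,0).round(4))
to([.67,-.067,.045])
```

```text
7920 [ 0.6375 -0.1003  0.058 ] [ 0.7014 -0.0371  0.068 ] [ 0.6695 -0.0687  0.063 ] [ 0.6731 -0.0683  0.0643]
469 [ 0.6661 -0.075   0.0691] [ 0.6789 -0.0613  0.0737] [ 0.6725 -0.0682  0.0714] [ 0.673  -0.0682  0.072 ]
pos [ 0.6747 -0.0653  0.1229] yaw -83.3 tilt [ 0.001 -0.    -1.   ] w 85.4 F [ 0.8 -0.6 -1. ] gf 0.0 q7 -1.03 t 11.18
wz 0 shift [-0.005   0.0011  0.0779]
```

Call:
drive_tool --increments '[{"claw":0.085,"dx":-0.005,"dy":0.0028,"dz":0.01,"wx":0,"wy":0,"wz":0},{"claw":0.085,"dx":0,"dy":0,"dz":0.02,"wx":0,"wy":0,"wz":0},{"claw":0.085,"dx":0,"dy":0,"dz":0.02,"wx":0,"wy":0,"wz":0},{"claw":0.085,"dx":0,"dy":0,"dz":0.02,"wx":0,"wy":0,"wz":0},{"claw":0.085,"dx":0,"dy":0,"dz":0.008,"wx":0,"wy":0,"wz":0},{"claw":0.085,"dx":0,"dy":0,"dz":0,"wx":0,"wy":0,"wz":0},{"claw":0.05,"dx":0,"dy":0,"dz":0,"wx":0,"wy":0,"wz":0},{"claw":0.05,"dx":0,"dy":0,"dz":0,"wx":0,"wy":0,"wz":0},{"claw":0.05,"dx":0,"dy":0,"dz":0,"wx":0,"wy":0,"wz":0},{"claw":0.05,"dx":0,"dy":0,"dz":0,"wx":0,"wy":0,"wz":0}]' --newtons 40

```text
t: 12.42
eef_pos: [0.6702, -0.0688, 0.045]
tool_rot: [0.0, 0.998, 0.058, 0.001]
contact_force: [-1.0, -0.2, 6.3]
gripper_width: 0.747
grasp_force: 44.4
```

Call:
drive_tool --increments '[{"claw":0.05,"dx":0,"dy":0,"dz":-0.015,"wx":0,"wy":0,"wz":0},{"claw":0.05,"dx":0,"dy":0,"dz":-0.025,"wx":0,"wy":0,"wz":0},{"claw":0.05,"dx":0,"dy":0,"dz":-0.025,"wx":0,"wy":0,"wz":0},{"claw":0.05,"dx":0,"dy":0,"dz":-0.025,"wx":0,"wy":0,"wz":0},{"claw":0.05,"dx":0,"dy":0,"dz":-0.02,"wx":0,"wy":0,"wz":0},{"claw":0.05,"dx":0,"dy":0,"dz":0,"wx":0,"wy":0,"wz":0}]'

```text
t: 13.18
eef_pos: [0.6703, -0.0687, 0.1557]
tool_rot: [0.0, 0.998, 0.058, 0.002]
contact_force: [0.3, -0.1, -1.0]
gripper_width: 0.753
grasp_force: 44.3
```

Call:
drive_tool --increments '[{"claw":0.05,"dx":0.002,"dy":-0.03,"dz":0,"wx":0,"wy":0,"wz":0},{"claw":0.05,"dx":0.002,"dy":-0.045,"dz":0,"wx":0,"wy":0,"wz":0},{"claw":0.05,"dx":0.002,"dy":-0.045,"dz":0,"wx":0,"wy":0,"wz":0},{"claw":0.05,"dx":0.002,"dy":-0.045,"dz":0,"wx":0,"wy":0,"wz":0},{"claw":0.05,"dx":0.002,"dy":-0.045,"dz":0,"wx":0,"wy":0,"wz":0},{"claw":0.05,"dx":0.002,"dy":-0.045,"dz":0,"wx":0,"wy":0,"wz":0},{"claw":0.05,"dx":0.002,"dy":-0.034,"dz":0,"wx":0,"wy":0,"wz":0},{"claw":0.05,"dx":0,"dy":0,"dz":0,"wx":0,"wy":0,"wz":0}]'

```text
t: 14.18
eef_pos: [0.6481, 0.2249, 0.152]
tool_rot: [-0.001, 0.998, 0.062, -0.001]
contact_force: [-0.7, 0.2, -0.9]
gripper_width: 0.751
grasp_force: 44.7
```

Run:
```python
from h import *
to([.65,.22,.1])
im,d,c,o=cam("top"); W=cloud(d,c)
for r in candles(im,W,150): print(r)
im,d,c,o=cam("wrist"); W=cloud(d,c,o); cv2.imwrite("pics/w2.png",im[...,::-1])
```

```text
pos [0.6481 0.2249 0.152 ] yaw -82.9 tilt [-0.003  0.001 -1.   ] w 64.2 F [-0.7  0.2 -0.9] gf 44.7 q7 -1.47 t 14.18
wz 0 shift [0.0014 0.0052 0.052 ]
([429, 160], 298, array([ 0.7165, -0.2791]), array([ 0.7128, -0.2756,  0.0721]), np.float64(0.075))
([249, 174], 297, array([0.6408, 0.1451]), array([0.6235, 0.1351, 0.0572]), np.float64(0.071))
([0, 189], 457, array([0.6311, 0.7909]), array([0.6313, 0.7904, 0.0708]), np.float64(0.075))
([198, 193], 1682, array([0.5827, 0.2471]), array([0.5844, 0.2579, 0.0565]), np.float64(0.072))
([433, 192], 434, array([ 0.6385, -0.3   ]), array([ 0.6408, -0.3012,  0.0526]), np.float64(0.059))
([0, 220], 380, array([0.5519, 0.7869]), array([0.5517, 0.787 , 0.0706]), np.float64(0.075))
([469, 220], 457, array([ 0.5665, -0.3878]), array([ 0.5679, -0.3891,  0.0526]), np.float64(0.059))
([300, 226], 390, array([0.5511, 0.0392]), array([0.5503, 0.0394, 0.0526]), np.float64(0.058))
([434, 230], 433, array([ 0.5412, -0.3018]), array([ 0.5419, -0.3028,  0.0528]), np.float64(0.06))
([478, 258], 468, array([ 0.4698, -0.4077]), array([ 0.4711, -0.409 ,  0.0534]), np.float64(0.059))
([304, 278], 402, array([0.4212, 0.0271]), array([0.42  , 0.0264, 0.053 ]), np.float64(0.06))
([273, 293], 153, array([0.3878, 0.1145]), array([0.3873, 0.1139, 0.0721]), np.float64(0.075))
([415, 312], 338, array([ 0.3422, -0.2361]), array([ 0.3428, -0.2324,  0.0721]), np.float64(0.075))
```

View pics/w2.png

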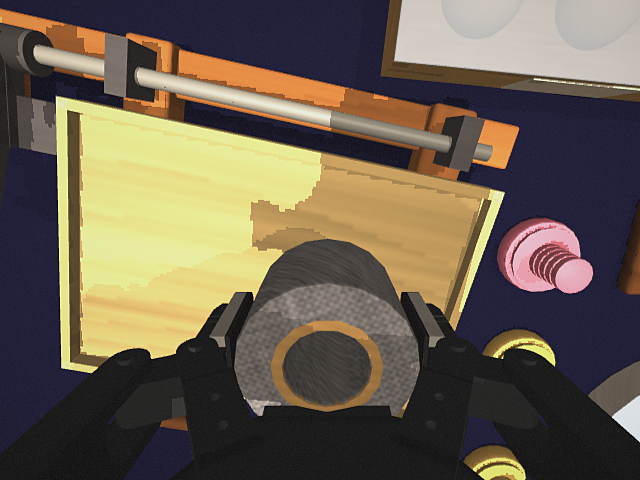

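The roll is held over the tray, with its hole at (325,365) and the rim well clear on all sides. Lowering it.

Call:
drive_tool --increments '[{"claw":0.05,"dx":0,"dy":0.003,"dz":0.02,"wx":0,"wy":0,"wz":0},{"claw":0.05,"dx":0,"dy":0,"dz":0.02,"wx":0,"wy":0,"wz":0},{"claw":0.05,"dx":0,"dy":0,"dz":0.015,"wx":0,"wy":0,"wz":0},{"claw":0.05,"dx":0,"dy":0,"dz":0.005,"wx":0,"wy":0,"wz":0},{"claw":0.05,"dx":0,"dy":0,"dz":0.003,"wx":0,"wy":0,"wz":0},{"claw":0.05,"dx":0,"dy":0,"dz":0,"wx":0,"wy":0,"wz":0},{"claw":0.05,"dx":0,"dy":0,"dz":0,"wx":0,"wy":0,"wz":0}]'

```text
t: 15.15
eef_pos: [0.6504, 0.2173, 0.0915]
tool_rot: [-0.0, 0.998, 0.058, 0.0]
contact_force: [0.6, 0.6, -1.3]
gripper_width: 0.755
grasp_force: 44.3
```

Call:
drive_tool --increments '[{"claw":0.05,"dx":0,"dy":0,"dz":0.002,"wx":0,"wy":0,"wz":0},{"claw":0.05,"dx":0,"dy":0,"dz":0.0015,"wx":0,"wy":0,"wz":0},{"claw":0.05,"dx":0,"dy":0,"dz":0,"wx":0,"wy":0,"wz":0}]'

```text
t: 15.52
eef_pos: [0.6499, 0.2172, 0.0872]
tool_rot: [0.0, 0.998, 0.058, -0.0]
contact_force: [-0.3, -0.0, -0.1]
gripper_width: 0.753
grasp_force: 44.3
```

Call:
drive_tool --increments '[{"claw":0.05,"dx":0,"dy":0,"dz":0.001,"wx":0,"wy":0,"wz":0},{"claw":0.085,"dx":0,"dy":0,"dz":0,"wx":0,"wy":0,"wz":0},{"claw":0.085,"dx":0,"dy":0,"dz":0,"wx":0,"wy":0,"wz":0},{"claw":0.085,"dx":0,"dy":0,"dz":0,"wx":0,"wy":0,"wz":0},{"claw":0.085,"dx":0,"dy":0,"dz":0,"wx":0,"wy":0,"wz":0},{"claw":0.085,"dx":0,"dy":0,"dz":-0.015,"wx":0,"wy":0,"wz":0},{"claw":0.085,"dx":0,"dy":0,"dz":-0.03,"wx":0,"wy":0,"wz":0},{"claw":0.085,"dx":0,"dy":0,"dz":-0.04,"wx":0,"wy":0,"wz":0},{"claw":0.06,"dx":0,"dy":0,"dz":-0.025,"wx":0,"wy":0,"wz":0},{"claw":0.05,"dx":-0.024,"dy":0.033,"dz":0,"wx":0,"wy":0,"wz":0},{"claw":0.05,"dx":-0.024,"dy":0.033,"dz":0,"wx":0,"wy":0,"wz":0},{"claw":0.05,"dx":-0.024,"dy":0.033,"dz":0,"wx":0,"wy":0,"wz":0},{"claw":0.05,"dx":-0.024,"dy":0.033,"dz":0,"wx":0,"wy":0,"wz":0},{"claw":0.05,"dx":-0.024,"dy":0.033,"dz":0,"wx":0,"wy":0,"wz":0},{"claw":0.05,"dx":0,"dy":0,"dz":0.04,"wx":0,"wy":0,"wz":0},{"claw":0.05,"dx":0,"dy":0,"dz":0.02,"wx":0,"wy":0,"wz":0},{"claw":0.05,"dx":0,"dy":0,"dz":0,"wx":0,"wy":0,"wz":0}]'

```text
t: 17.65
eef_pos: [0.5495, 0.0397, 0.1356]
tool_rot: [0.0, 0.998, 0.059, -0.001]
contact_force: [0.7, 0.2, -0.1]
gripper_width: 0.588
grasp_force: 0.0
```

```bash
cat >> h.py <<'E'
def wc(xy,verbose=True):
    "wrist view: candle centre near xy from grip top face and foot circle"
    im,d,c,o=cam("wrist"); W=cloud(d,c,o); m=yellow(im)&(np.hypot(W[...,0]-xy[0],W[...,1]-xy[1])<.05)
    P=W[m]; t=P[(P[:,2]>.048)&(P[:,2]<.062)]
    f=P[(P[:,2]>.012)&(P[:,2]<.02)]
    print("wrist: top",len(t),(t[:,:2].mean(0)).round(4) if len(t) else 0,"zmed",np.median(t[:,2]).round(4) if len(t) else 0,"foot",len(f),circ(f) if len(f)>20 else 0)
    return o
def tc(tag="top"):
    im,d,c,o=cam("top"); W=cloud(d,c)
    for r in candles(im,W,150):
        if r[3] is not None and r[4]<.066: print(tag,r[0],r[1],"foot/all",r[2],"cap",r[3])
E
python3 - <<'E'
from h import *
to([.55,.0393,.046]); wc((.55,.0393))
im,d,c,o=cam("top"); W=cloud(d,c)
P=W[(abs(W[...,0]-.65)<.06)&(abs(W[...,1]-.217)<.06)&(W[...,2]>.1)&(W[...,2]<.115)];print("roll",len(P),P.mean(0) if len(P) else 0)
E
```

```text
pos [0.5495 0.0397 0.1356] yaw -83.3 tilt [-0.002 -0.001 -1.   ] w 50.2 F [ 0.7  0.2 -0.1] gf 0.0 q7 -1.21 t 17.65
wz 0 shift [0.0006 0.0004 0.0896]
wrist: top 880 [0.5527 0.0384] zmed 0.0534 foot 867 (array([0.55084207, 0.03855159]), np.float64(0.027077427576540795))
roll 436 [0.64797175 0.21657822 0.10625962]
```

The roll is standing (top at 0.106 m). Picking candle A.

Call:
drive_tool --increments '[{"claw":0.05,"dx":0.002,"dy":0.0015,"dz":0.03,"wx":0,"wy":0,"wz":0},{"claw":0.05,"dx":0,"dy":0,"dz":0.03,"wx":0,"wy":0,"wz":0},{"claw":0.05,"dx":0,"dy":0,"dz":0.02,"wx":0,"wy":0,"wz":0},{"claw":0.05,"dx":0,"dy":0,"dz":0.0095,"wx":0,"wy":0,"wz":0},{"claw":0.05,"dx":0,"dy":0,"dz":0,"wx":0,"wy":0,"wz":0},{"claw":0.01,"dx":0,"dy":0,"dz":0,"wx":0,"wy":0,"wz":0},{"claw":0.01,"dx":0,"dy":0,"dz":0,"wx":0,"wy":0,"wz":0},{"claw":0.01,"dx":0,"dy":0,"dz":0,"wx":0,"wy":0,"wz":0},{"claw":0.01,"dx":0,"dy":0,"dz":0,"wx":0,"wy":0,"wz":0}]' --newtons 40

```text
t: 18.88
eef_pos: [0.553, 0.038, 0.0479]
tool_rot: [-0.0, 0.998, 0.058, 0.001]
contact_force: [-1.0, 0.2, 6.9]
gripper_width: 0.313
grasp_force: 39.5
```

Run:
```python
from h import *
to([.4718,-.1408,.13])
im,d,c,o=cam("wrist"); cv2.imwrite("pics/w3.png",im[...,::-1])
```

```text
pos [0.553  0.038  0.0479] yaw -83.3 tilt [ 0.002  0.001 -1.   ] w 26.7 F [-1.   0.2  6.9] gf 39.5 q7 -1.1 t 18.88
wz 0 shift [-0.1013  0.1681 -0.0823]
```

View pics/w3.png

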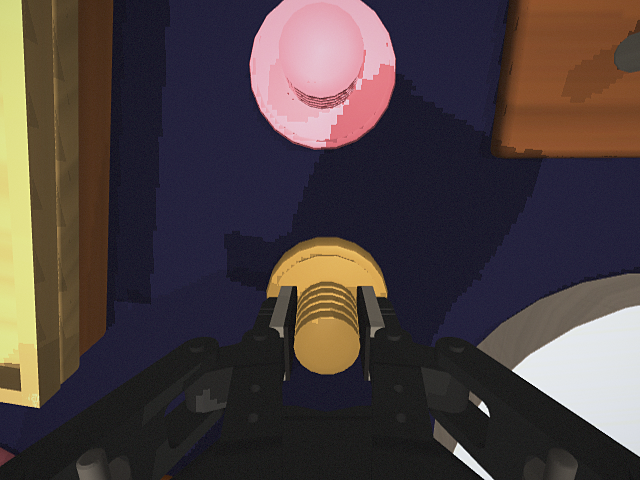

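The wrist view shows the yellow candle held by its ribbed grip at (327,340). The pink one at (322,70) is untouched. Carrying it to the tin.

Call:
drive_tool --increments '[{"claw":0.01,"dx":0,"dy":0,"dz":-0.015,"wx":0,"wy":0,"wz":0},{"claw":0.01,"dx":0,"dy":0,"dz":-0.035,"wx":0,"wy":0,"wz":0},{"claw":0.01,"dx":0,"dy":0,"dz":-0.035,"wx":0,"wy":0,"wz":0},{"claw":0.01,"dx":-0.0203,"dy":0.0336,"dz":0,"wx":0,"wy":0,"wz":0},{"claw":0.01,"dx":-0.0203,"dy":0.0336,"dz":0,"wx":0,"wy":0,"wz":0},{"claw":0.01,"dx":-0.0203,"dy":0.0336,"dz":0,"wx":0,"wy":0,"wz":0},{"claw":0.01,"dx":-0.0203,"dy":0.0336,"dz":0,"wx":0,"wy":0,"wz":0},{"claw":0.01,"dx":-0.0203,"dy":0.0336,"dz":0,"wx":0,"wy":0,"wz":0},{"claw":0.01,"dx":0,"dy":0,"dz":0,"wx":0,"wy":0,"wz":0},{"claw":0.01,"dx":0,"dy":0,"dz":0,"wx":0,"wy":0,"wz":0}]'

```text
t: 20.18
eef_pos: [0.4714, -0.1402, 0.1324]
tool_rot: [-0.0, 0.998, 0.058, 0.0]
contact_force: [1.2, 0.2, -0.9]
gripper_width: 0.312
grasp_force: 39.6
```

```bash
cat >> h.py <<'E'
def tin(n):
    im,d,c,o=cam(n); W=cloud(d,c,o).reshape(-1,3); r=np.hypot(W[:,0]-.472,W[:,1]+.141)
    P=W[(r>.094)&(r<.11)&(W[:,2]>.024)&(W[:,2]<.034)]
    for _ in range(3):
        s,R=circ(P); e=abs(np.hypot(*(P[:,:2]-s).T)-R); P=P[e<.004]
    print("tin",n,s.round(4),R.round(4),len(P))
E
python3 - <<'E'
from h import *
tin("wrist");tin("scene");tin("top");to([.4718,-.1408,.0535])
E
```

```text
tin wrist [ 0.4779 -0.1388] 0.1004 4939
tin scene [ 0.4775 -0.1397] 0.101 304
tin top [ 0.477  -0.1377] 0.1007 126
pos [ 0.4716 -0.1395  0.132 ] yaw -83.2 tilt [ 0.  0. -1.] w 27.3 F [ 0.1  0.2 -0.6] gf 39.6 q7 -0.86 t 20.32
wz 0 shift [0.     0.0013 0.0785]
```

Run:
```python
from h import *
for n in("top","scene"):
    im=np.load(n+"_im.npy");d=np.load(n+"_d.npy");c=calibration(n);W=cloud(d,c)
    w=W.reshape(-1,3); r0=np.hypot(w[:,0]-.475,w[:,1]+.14)
    for lo,hi in((.022,.034),(.025,.032),(.027,.036)):
        P=w[(r0<.125)&(w[:,2]>lo)&(w[:,2]<hi)]
        for _ in range(4):
            s,R=circ(P); e=abs(np.hypot(*(P[:,:2]-s).T)-R); P=P[e<.005]
        print(n,lo,len(P),s.round(4),R.round(4))
    # ellipse of whole bright region back-projected to rim height
    g=im.min(2); m=((g>150)&(np.hypot(W[...,0]-.475,W[...,1]+.14)<.13)).astype(np.uint8)
    l=cv2.findContours(m,cv2.RETR_EXTERNAL,cv2.CHAIN_APPROX_NONE)[0]; k=max(l,key=cv2.contourArea)[:,0].astype(float)
    K=c["intrinsics"]; ray=np.c_[(k[:,0]-K[0,2])/K[0,0],(k[:,1]-K[1,2])/K[1,1],np.ones(len(k))]@c["R"]; C=-c["R"].T@c["t"]
    for z in(.028,): X=C+ray*((z-C[2])/ray[:,2])[:,None]; print(n,"contour",z,len(k),cv2.minEnclosingCircle(X[:,:2].astype(np.float32)),circ(X))
```

```text
top 0.022 349 [ 0.477  -0.1378] 0.1008
top 0.025 296 [ 0.477  -0.1378] 0.1009
top 0.027 227 [ 0.477  -0.1378] 0.1008
top contour 0.028 233 ((0.47738635540008545, -0.13881608843803406), 0.10413918644189835) (array([ 0.47716844, -0.13892238]), np.float64(0.10248397090931854))
scene 0.022 420 [ 0.4774 -0.1398] 0.1009
scene 0.025 303 [ 0.4776 -0.1397] 0.1009
scene 0.027 211 [ 0.478  -0.1398] 0.1007
scene contour 0.028 189 ((0.487615704536438, -0.14199285209178925), 0.11449681222438812) (array([ 0.48436403, -0.14112611]), np.float64(0.10615482150285525))
```

Call:
drive_tool --increments '[{"claw":0.01,"dx":0.0057,"dy":0,"dz":0.01,"wx":0,"wy":0,"wz":0},{"claw":0.01,"dx":0,"dy":0,"dz":0.03,"wx":0,"wy":0,"wz":0},{"claw":0.01,"dx":0,"dy":0,"dz":0.025,"wx":0,"wy":0,"wz":0},{"claw":0.01,"dx":0,"dy":0,"dz":0.012,"wx":0,"wy":0,"wz":0},{"claw":0.01,"dx":0,"dy":0,"dz":0.0025,"wx":0,"wy":0,"wz":0},{"claw":0.01,"dx":0,"dy":0,"dz":0.0015,"wx":0,"wy":0,"wz":0},{"claw":0.01,"dx":0,"dy":0,"dz":0,"wx":0,"wy":0,"wz":0}]'

```text
t: 21.2
eef_pos: [0.4771, -0.1401, 0.0514]
tool_rot: [0.0, 0.998, 0.058, 0.001]
contact_force: [1.1, 0.5, -1.0]
gripper_width: 0.316
grasp_force: 39.6
```

Call:
drive_tool --increments '[{"claw":0.045,"dx":0,"dy":0,"dz":0,"wx":0,"wy":0,"wz":0},{"claw":0.045,"dx":0,"dy":0,"dz":0,"wx":0,"wy":0,"wz":0},{"claw":0.045,"dx":0,"dy":0,"dz":0,"wx":0,"wy":0,"wz":0},{"claw":0.045,"dx":0,"dy":0,"dz":-0.015,"wx":0,"wy":0,"wz":0},{"claw":0.05,"dx":0,"dy":0,"dz":-0.035,"wx":0,"wy":0,"wz":0},{"claw":0.05,"dx":0,"dy":0,"dz":-0.04,"wx":0,"wy":0,"wz":0},{"claw":0.05,"dx":0,"dy":0,"dz":0,"wx":0,"wy":0,"wz":9.87},{"claw":0.05,"dx":0,"dy":0,"dz":0,"wx":0,"wy":0,"wz":9.87},{"claw":0.05,"dx":0,"dy":0,"dz":0,"wx":0,"wy":0,"wz":9.87},{"claw":0.05,"dx":0,"dy":0,"dz":0,"wx":0,"wy":0,"wz":9.87},{"claw":0.05,"dx":0,"dy":0,"dz":0,"wx":0,"wy":0,"wz":9.87},{"claw":0.05,"dx":0,"dy":0,"dz":0,"wx":0,"wy":0,"wz":9.87},{"claw":0.05,"dx":-0.0417,"dy":-0.0143,"dz":0,"wx":0,"wy":0,"wz":0},{"claw":0.05,"dx":-0.0417,"dy":-0.0143,"dz":0,"wx":0,"wy":0,"wz":0},{"claw":0.05,"dx":-0.0417,"dy":-0.0143,"dz":0,"wx":0,"wy":0,"wz":0},{"claw":0.05,"dx":-0.0417,"dy":-0.0143,"dz":0,"wx":0,"wy":0,"wz":0},{"claw":0.05,"dx":0,"dy":0,"dz":0,"wx":0,"wy":0,"wz":0}]'

```text
t: 23.32
eef_pos: [0.4196, 0.0306, 0.1411]
tool_rot: [-0.001, 0.898, -0.44, -0.001]
contact_force: [-0.4, -0.1, -0.5]
gripper_width: 0.584
grasp_force: 0.0
```

Run:
```python
from h import *
wc((.4205,.027)); to([.421,.027,.049]); tc()
```

```text
wrist: top 835 [0.4207 0.025 ] zmed 0.0534 foot 817 (array([0.41976871, 0.02629311]), np.float64(0.027088598206958203))
pos [0.4203 0.0288 0.1413] yaw -142.3 tilt [-0.     0.001 -1.   ] w 50.0 F [ 0.1 -0.3 -0.4] gf 0.0 q7 -2.02 t 23.38
wz 0 shift [0.0019 0.0006 0.0923]
top [433, 192] 464 foot/all [ 0.6378 -0.2998] cap [ 0.6388 -0.3009  0.0535]
top [469, 220] 474 foot/all [ 0.5664 -0.3876] cap [ 0.568  -0.3887  0.0531]
top [434, 230] 478 foot/all [ 0.5405 -0.3008] cap [ 0.5409 -0.3019  0.0531]
top [372, 257] 379 foot/all [ 0.4736 -0.1387] cap [ 0.4737 -0.1394  0.0556]
top [478, 258] 489 foot/all [ 0.47   -0.4071] cap [ 0.4699 -0.4091  0.0527]
```

Call:
drive_tool --increments '[{"claw":0.05,"dx":0.0027,"dy":0.0018,"dz":0.03,"wx":0,"wy":0,"wz":0},{"claw":0.05,"dx":0,"dy":0,"dz":0.03,"wx":0,"wy":0,"wz":0},{"claw":0.05,"dx":0,"dy":0,"dz":0.022,"wx":0,"wy":0,"wz":0},{"claw":0.05,"dx":0,"dy":0,"dz":0.01,"wx":0,"wy":0,"wz":0},{"claw":0.05,"dx":0,"dy":0,"dz":0,"wx":0,"wy":0,"wz":0},{"claw":0.01,"dx":0,"dy":0,"dz":0,"wx":0,"wy":0,"wz":0},{"claw":0.01,"dx":0,"dy":0,"dz":0,"wx":0,"wy":0,"wz":0},{"claw":0.01,"dx":0,"dy":0,"dz":0,"wx":0,"wy":0,"wz":0},{"claw":0.01,"dx":0,"dy":0,"dz":0,"wx":0,"wy":0,"wz":0}]'

```text
t: 24.55
eef_pos: [0.4215, 0.0238, 0.0497]
tool_rot: [-0.001, 0.897, -0.443, 0.001]
contact_force: [-0.5, -0.4, 7.7]
gripper_width: 0.312
grasp_force: 39.1
```

Run:
```python
from h import *
to([.4384-.001,-.0881,.052])
```

```text
pos [0.4215 0.0238 0.0497] yaw -142.5 tilt [ 0.002  0.    -1.   ] w 26.6 F [-0.5 -0.4  7.7] gf 39.1 q7 -1.81 t 24.55
wz 0 shift [ 0.0985  0.0554 -0.0023]
```

Call:
drive_tool --increments '[{"claw":0.01,"dx":0,"dy":0,"dz":-0.015,"wx":0,"wy":0,"wz":0},{"claw":0.01,"dx":0,"dy":0,"dz":-0.035,"wx":0,"wy":0,"wz":0},{"claw":0.01,"dx":0,"dy":0,"dz":-0.035,"wx":0,"wy":0,"wz":0},{"claw":0.01,"dx":0.0337,"dy":0.0182,"dz":0,"wx":0,"wy":0,"wz":0},{"claw":0.01,"dx":0.0337,"dy":0.0182,"dz":0,"wx":0,"wy":0,"wz":0},{"claw":0.01,"dx":0.0337,"dy":0.0182,"dz":0,"wx":0,"wy":0,"wz":0},{"claw":0.01,"dx":0,"dy":0,"dz":0,"wx":0,"wy":0,"wz":0},{"claw":0.01,"dx":0,"dy":0,"dz":0,"wx":0,"wy":0,"wz":0}]'

```text
t: 25.55
eef_pos: [0.4387, -0.089, 0.134]
tool_rot: [-0.0, 0.897, -0.443, -0.0]
contact_force: [-0.6, 0.5, -1.6]
gripper_width: 0.315
grasp_force: 39.6
```

```bash
cat >> h.py <<'E'
def held(R0=.03):
    "held candle: cap & foot from wrist camera, given z range from TCP"
    im,d,c,o=cam("wrist"); W=cloud(d,c,o); z0=o["eef_pos"][2]-.049
    m=yellow(im)&(np.hypot(W[...,0]-o["eef_pos"][0],W[...,1]-o["eef_pos"][1])<.045); P=W[m]; P[:,2]-=z0
    f=P[(P[:,2]>.010)&(P[:,2]<.021)]; t=P[(P[:,2]>.048)&(P[:,2]<.062)]
    print("held cap",len(t),(t[:,:2].mean(0)-o["eef_pos"][:2]).round(4) if len(t) else 0,"foot",len(f),(circ(f)[0]-o["eef_pos"][:2]).round(4) if len(f)>30 else 0,circ(f)[1] if len(f)>30 else 0)
E
python3 - <<'E'
from h import *
held(); to([.4396,-.0897,.0527])
im,d,c,o=cam("wrist"); cv2.imwrite("pics/w4.png",im[...,::-1])
E
```

```text
held cap 1927 [0.0003 0.0007] foot 2785 [ 0.002  -0.0016] 0.02055963263404022
pos [ 0.4388 -0.0885  0.1339] yaw -142.5 tilt [-0.     0.001 -1.   ] w 27.3 F [ 0.3  0.4 -1.4] gf 39.6 q7 -1.77 t 25.6
wz 0 shift [0.0015 0.0001 0.0812]
```

View pics/w4.png

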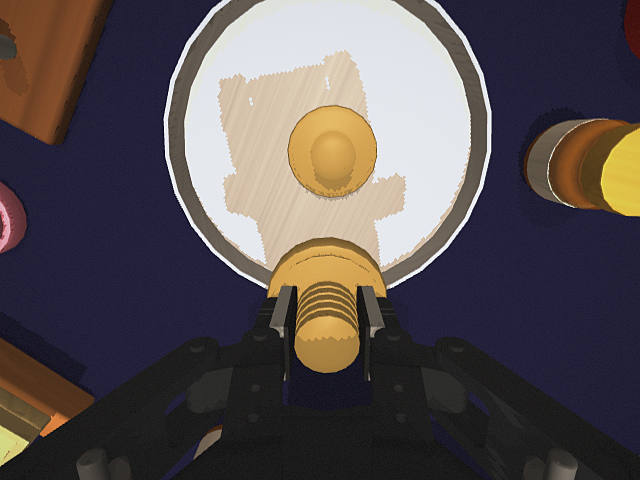

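The middle candle stands at (333,151), close to the tin's centre column of about 328. The held candle is over its ring place, so I'm lowering it.

Call:
drive_tool --increments '[{"claw":0.01,"dx":0,"dy":0,"dz":0.03,"wx":0,"wy":0,"wz":0},{"claw":0.01,"dx":0,"dy":0,"dz":0.03,"wx":0,"wy":0,"wz":0},{"claw":0.01,"dx":0,"dy":0,"dz":0.015,"wx":0,"wy":0,"wz":0},{"claw":0.01,"dx":0,"dy":0,"dz":0.004,"wx":0,"wy":0,"wz":0},{"claw":0.01,"dx":0,"dy":0,"dz":0.0025,"wx":0,"wy":0,"wz":0},{"claw":0.01,"dx":0,"dy":0,"dz":0,"wx":0,"wy":0,"wz":0}]'

```text
t: 26.4
eef_pos: [0.4394, -0.0893, 0.0529]
tool_rot: [-0.0, 0.897, -0.442, 0.0]
contact_force: [0.2, 0.5, -0.9]
gripper_width: 0.316
grasp_force: 39.7
```

Call:
drive_tool --increments '[{"claw":0.04,"dx":0,"dy":0,"dz":0,"wx":0,"wy":0,"wz":0},{"claw":0.04,"dx":0,"dy":0,"dz":0,"wx":0,"wy":0,"wz":0},{"claw":0.04,"dx":0,"dy":0,"dz":0,"wx":0,"wy":0,"wz":0},{"claw":0.04,"dx":0,"dy":0,"dz":-0.015,"wx":0,"wy":0,"wz":0},{"claw":0.05,"dx":0,"dy":0,"dz":-0.035,"wx":0,"wy":0,"wz":0},{"claw":0.05,"dx":0,"dy":0,"dz":-0.04,"wx":0,"wy":0,"wz":0},{"claw":0.05,"dx":0,"dy":0,"dz":0,"wx":0,"wy":0,"wz":-9.07},{"claw":0.05,"dx":0,"dy":0,"dz":0,"wx":0,"wy":0,"wz":-9.07},{"claw":0.05,"dx":0,"dy":0,"dz":0,"wx":0,"wy":0,"wz":-9.07},{"claw":0.05,"dx":0,"dy":0,"dz":0,"wx":0,"wy":0,"wz":-9.07},{"claw":0.05,"dx":0.0314,"dy":0.0352,"dz":0,"wx":0,"wy":0,"wz":0},{"claw":0.05,"dx":0.0314,"dy":0.0352,"dz":0,"wx":0,"wy":0,"wz":0},{"claw":0.05,"dx":0.0314,"dy":0.0352,"dz":0,"wx":0,"wy":0,"wz":0},{"claw":0.05,"dx":0.0314,"dy":0.0352,"dz":0,"wx":0,"wy":0,"wz":0},{"claw":0.05,"dx":0.0314,"dy":0.0352,"dz":0,"wx":0,"wy":0,"wz":0},{"claw":0.05,"dx":0,"dy":0,"dz":0,"wx":0,"wy":0,"wz":0},{"claw":0.05,"dx":0,"dy":0,"dz":0,"wx":0,"wy":0,"wz":0}]'

```text
t: 28.52
eef_pos: [0.5399, -0.302, 0.1419]
tool_rot: [-0.0, 0.99, -0.142, -0.001]
contact_force: [0.5, 0.7, -0.4]
gripper_width: 0.58
grasp_force: 0.0
```

Run:
```python
from h import *
wc((.541,-.302)); to([.541,-.302,.049]); tc()
```

```text
wrist: top 875 [ 0.5441 -0.3042] zmed 0.0533 foot 836 (array([ 0.54237495, -0.30370951]), np.float64(0.027159330257001218))
pos [ 0.54   -0.3013  0.1419] yaw -106.2 tilt [-0.001  0.001 -1.   ] w 49.9 F [ 0.3  0.3 -0.1] gf 0.0 q7 -0.96 t 28.57
wz 0 shift [0.0013 0.0005 0.0929]
top [423, 191] 434 foot/all [ 0.6404 -0.2738] cap [ 0.6409 -0.2746  0.0525]
top [484, 263] 201 foot/all [ 0.4591 -0.4178] cap [ 0.4673 -0.4128  0.0532]
top [351, 271] 197 foot/all [ 0.4487 -0.0853] cap [ 0.4396 -0.0875  0.0561]
```

Candle D has been knocked to (0.641,-0.275), which I'll allow for later. Picking C now.

Call:
drive_tool --increments '[{"claw":0.05,"dx":0.004,"dy":0.0014,"dz":0.03,"wx":0,"wy":0,"wz":0},{"claw":0.05,"dx":0,"dy":0,"dz":0.03,"wx":0,"wy":0,"wz":0},{"claw":0.05,"dx":0,"dy":0,"dz":0.022,"wx":0,"wy":0,"wz":0},{"claw":0.05,"dx":0,"dy":0,"dz":0.0105,"wx":0,"wy":0,"wz":0},{"claw":0.05,"dx":0,"dy":0,"dz":0,"wx":0,"wy":0,"wz":0},{"claw":0.01,"dx":0,"dy":0,"dz":0,"wx":0,"wy":0,"wz":0},{"claw":0.01,"dx":0,"dy":0,"dz":0,"wx":0,"wy":0,"wz":0},{"claw":0.01,"dx":0,"dy":0,"dz":0,"wx":0,"wy":0,"wz":0},{"claw":0.01,"dx":0,"dy":0,"dz":0,"wx":0,"wy":0,"wz":0},{"claw":0.01,"dx":0,"dy":0,"dz":-0.015,"wx":0,"wy":0,"wz":0},{"claw":0.01,"dx":0,"dy":0,"dz":-0.035,"wx":0,"wy":0,"wz":0},{"claw":0.01,"dx":0,"dy":0,"dz":-0.035,"wx":0,"wy":0,"wz":0},{"claw":0.01,"dx":0,"dy":0,"dz":0,"wx":0,"wy":0,"wz":0}]'

```text
t: 30.25
eef_pos: [0.5453, -0.306, 0.1382]
tool_rot: [0.001, 0.99, -0.141, 0.003]
contact_force: [-0.5, -0.4, -1.0]
gripper_width: 0.313
grasp_force: 39.5
```

Run:
```python
from h import *
held(); to([.5386,-.1572,.052])
```

```text
held cap 1781 [0.0004 0.0002] foot 3498 [ 0.0043 -0.0013] 0.018979691529011314
pos [ 0.5445 -0.3051  0.1364] yaw -106.2 tilt [ 0.002 -0.001 -1.   ] w 26.7 F [ 0.2  0.9 -1.6] gf 39.5 q7 -0.95 t 30.3
wz 0 shift [-0.0472 -0.1403  0.0843]
```

Call:
drive_tool --increments '[{"claw":0.01,"dx":-0.0118,"dy":-0.0351,"dz":0,"wx":0,"wy":0,"wz":0},{"claw":0.01,"dx":-0.0118,"dy":-0.0351,"dz":0,"wx":0,"wy":0,"wz":0},{"claw":0.01,"dx":-0.0118,"dy":-0.0351,"dz":0,"wx":0,"wy":0,"wz":0},{"claw":0.01,"dx":-0.0118,"dy":-0.035,"dz":0,"wx":0,"wy":0,"wz":0},{"claw":0.01,"dx":0,"dy":0,"dz":0,"wx":0,"wy":0,"wz":0},{"claw":0.01,"dx":0,"dy":0,"dz":0.03,"wx":0,"wy":0,"wz":0},{"claw":0.01,"dx":0,"dy":0,"dz":0.02,"wx":0,"wy":0,"wz":0},{"claw":0.01,"dx":0,"dy":0,"dz":0,"wx":0,"wy":0,"wz":0}]'

```text
t: 31.3
eef_pos: [0.5363, -0.1574, 0.0832]
tool_rot: [0.0, 0.99, -0.142, -0.002]
contact_force: [-0.5, -0.2, -1.0]
gripper_width: 0.313
grasp_force: 39.6
```

Run:
```python
from h import *
to([.5386,-.1572,.052]); held()
```

```text
pos [ 0.5363 -0.1574  0.0832] yaw -106.3 tilt [-0.004  0.    -1.   ] w 26.8 F [-0.5 -0.2 -1. ] gf 39.6 q7 -1.11 t 31.3
wz 0 shift [ 0.0022 -0.0008  0.0312]
held cap 1802 [0.0003 0.0003] foot 3530 [ 0.004  -0.0014] 0.01900452391144192
```

Call:
drive_tool --increments '[{"claw":0.01,"dx":0.0015,"dy":-0.0005,"dz":0.012,"wx":0,"wy":0,"wz":0},{"claw":0.01,"dx":0,"dy":0,"dz":0.012,"wx":0,"wy":0,"wz":0},{"claw":0.01,"dx":0,"dy":0,"dz":0.004,"wx":0,"wy":0,"wz":0},{"claw":0.01,"dx":0,"dy":0,"dz":0.002,"wx":0,"wy":0,"wz":0},{"claw":0.01,"dx":0,"dy":0,"dz":0,"wx":0,"wy":0,"wz":0},{"claw":0.01,"dx":0,"dy":0,"dz":0,"wx":0,"wy":0,"wz":0}]'

```text
t: 32.1
eef_pos: [0.5396, -0.157, 0.0551]
tool_rot: [-0.0, 0.99, -0.141, 0.0]
contact_force: [0.4, -0.3, -0.3]
gripper_width: 0.313
grasp_force: 39.6
```

Call:
drive_tool --increments '[{"claw":0.01,"dx":0,"dy":0,"dz":0.0015,"wx":0,"wy":0,"wz":0},{"claw":0.04,"dx":0,"dy":0,"dz":0,"wx":0,"wy":0,"wz":0},{"claw":0.04,"dx":0,"dy":0,"dz":0,"wx":0,"wy":0,"wz":0},{"claw":0.04,"dx":0,"dy":0,"dz":0,"wx":0,"wy":0,"wz":0},{"claw":0.04,"dx":0,"dy":0,"dz":-0.015,"wx":0,"wy":0,"wz":0},{"claw":0.046,"dx":0,"dy":0,"dz":-0.035,"wx":0,"wy":0,"wz":0},{"claw":0.046,"dx":0,"dy":0,"dz":-0.04,"wx":0,"wy":0,"wz":0},{"claw":0.046,"dx":0,"dy":0,"dz":0,"wx":0,"wy":0,"wz":-10.3},{"claw":0.046,"dx":0,"dy":0,"dz":0,"wx":0,"wy":0,"wz":-10.3},{"claw":0.046,"dx":0,"dy":0,"dz":0,"wx":0,"wy":0,"wz":-10.3},{"claw":0.046,"dx":0,"dy":0,"dz":0,"wx":0,"wy":0,"wz":-10.3},{"claw":0.046,"dx":0,"dy":0,"dz":0,"wx":0,"wy":0,"wz":-10.3},{"claw":0.046,"dx":0,"dy":0,"dz":0,"wx":0,"wy":0,"wz":-10.3},{"claw":0.046,"dx":0,"dy":0,"dz":0,"wx":0,"wy":0,"wz":-10.3},{"claw":0.046,"dx":-0.01,"dy":0.0376,"dz":0,"wx":0,"wy":0,"wz":0},{"claw":0.046,"dx":-0.01,"dy":0.0376,"dz":0,"wx":0,"wy":0,"wz":0},{"claw":0.046,"dx":-0.01,"dy":0.0376,"dz":0,"wx":0,"wy":0,"wz":0},{"claw":0.046,"dx":-0.01,"dy":0.0376,"dz":0,"wx":0,"wy":0,"wz":0},{"claw":0.046,"dx":0,"dy":0,"dz":0,"wx":0,"wy":0,"wz":0},{"claw":0.046,"dx":0,"dy":0,"dz":0,"wx":0,"wy":0,"wz":0}]'

```text
t: 34.6
eef_pos: [0.6409, -0.2741, 0.1437]
tool_rot: [-0.0, 0.884, 0.468, -0.0]
contact_force: [0.4, -0.4, 0.5]
gripper_width: 0.542
grasp_force: 0.0
```

Run:
```python
from h import *
wc((.641,-.275)); to([.641,-.275,.049]); tc()
```

```text
wrist: top 666 [ 0.6434 -0.2757] zmed 0.0532 foot 762 (array([ 0.64295325, -0.27586595]), np.float64(0.026993242760660004))
pos [ 0.6409 -0.2735  0.1436] yaw -34.1 tilt [-0.001  0.001 -1.   ] w 46.0 F [ 0.3 -0.1 -0.2] gf 0.0 q7 -0.01 t 34.65
wz 0 shift [-0.0012  0.001   0.0946]
top [378, 233] 208 foot/all [ 0.542  -0.1457] cap [ 0.5402 -0.1499  0.0556]
top [478, 258] 461 foot/all [ 0.47   -0.4076] cap [ 0.4719 -0.4087  0.0523]
```

Call:
drive_tool --increments '[{"claw":0.046,"dx":-0.0004,"dy":0.003,"dz":0.03,"wx":0,"wy":0,"wz":0},{"claw":0.046,"dx":0,"dy":0,"dz":0.03,"wx":0,"wy":0,"wz":0},{"claw":0.046,"dx":0,"dy":0,"dz":0.022,"wx":0,"wy":0,"wz":0},{"claw":0.046,"dx":0,"dy":0,"dz":0.0115,"wx":0,"wy":0,"wz":0},{"claw":0.046,"dx":0,"dy":0,"dz":0,"wx":0,"wy":0,"wz":0},{"claw":0.01,"dx":0,"dy":0,"dz":0,"wx":0,"wy":0,"wz":0},{"claw":0.01,"dx":0,"dy":0,"dz":0,"wx":0,"wy":0,"wz":0},{"claw":0.01,"dx":0,"dy":0,"dz":0,"wx":0,"wy":0,"wz":0},{"claw":0.01,"dx":0,"dy":0,"dz":0,"wx":0,"wy":0,"wz":0},{"claw":0.01,"dx":0,"dy":0,"dz":-0.015,"wx":0,"wy":0,"wz":0},{"claw":0.01,"dx":0,"dy":0,"dz":-0.035,"wx":0,"wy":0,"wz":0},{"claw":0.01,"dx":0,"dy":0,"dz":-0.035,"wx":0,"wy":0,"wz":0},{"claw":0.01,"dx":0,"dy":0,"dz":0,"wx":0,"wy":0,"wz":0},{"claw":0.01,"dx":0,"dy":0,"dz":0,"wx":0,"wy":0,"wz":0}]'

```text
t: 36.45
eef_pos: [0.6433, -0.276, 0.1347]
tool_rot: [-0.0, 0.884, 0.468, -0.0]
contact_force: [-0.4, -0.1, -1.8]
gripper_width: 0.314
grasp_force: 39.5
```

Run:
```python
from h import *
held(); to([.5136,-.0862,.053])
```

```text
held cap 1580 [0.0013 0.0003] foot 2634 [0.0035 0.0034] 0.020350902831968904
pos [ 0.643  -0.2758  0.134 ] yaw -34.1 tilt [-0.002  0.001 -1.   ] w 26.9 F [-0.1 -0.2 -0.3] gf 39.5 q7 0.0 t 36.5
wz 0 shift [ 0.0844 -0.2134  0.0814]
```

Call:
drive_tool --increments '[{"claw":0.01,"dx":0.0168,"dy":-0.0428,"dz":0,"wx":0,"wy":0,"wz":0},{"claw":0.01,"dx":0.0168,"dy":-0.0428,"dz":0,"wx":0,"wy":0,"wz":0},{"claw":0.01,"dx":0.0168,"dy":-0.0428,"dz":0,"wx":0,"wy":0,"wz":0},{"claw":0.01,"dx":0.0168,"dy":-0.0428,"dz":0,"wx":0,"wy":0,"wz":0},{"claw":0.01,"dx":0.0168,"dy":-0.0428,"dz":0,"wx":0,"wy":0,"wz":0},{"claw":0.01,"dx":0,"dy":0,"dz":0,"wx":0,"wy":0,"wz":0},{"claw":0.01,"dx":0,"dy":0,"dz":0.03,"wx":0,"wy":0,"wz":0},{"claw":0.01,"dx":0,"dy":0,"dz":0.018,"wx":0,"wy":0,"wz":0},{"claw":0.01,"dx":0,"dy":0,"dz":0,"wx":0,"wy":0,"wz":0},{"claw":0.01,"dx":0,"dy":0,"dz":0,"wx":0,"wy":0,"wz":0}]'

```text
t: 37.75
eef_pos: [0.5141, -0.0874, 0.0871]
tool_rot: [0.0, 0.884, 0.468, -0.0]
contact_force: [0.2, -0.3, -0.5]
gripper_width: 0.309
grasp_force: 39.8
```

Run:
```python
from h import *
held(); to([.513,-.0862,.053])
```

```text
held cap 2879 [0.0014 0.0002] foot 4148 [0.0033 0.0032] 0.02022217154854214
pos [ 0.5143 -0.0873  0.0874] yaw -34.2 tilt [ 0.001 -0.    -1.   ] w 27.0 F [-0.2  0.7 -1.1] gf 39.8 q7 -0.22 t 37.8
wz 0 shift [ 0.0002 -0.0017  0.0344]
```

Call:
drive_tool --increments '[{"claw":0.01,"dx":0,"dy":-0.0015,"dz":0.015,"wx":0,"wy":0,"wz":0},{"claw":0.01,"dx":0,"dy":0,"dz":0.013,"wx":0,"wy":0,"wz":0},{"claw":0.01,"dx":0,"dy":0,"dz":0.004,"wx":0,"wy":0,"wz":0},{"claw":0.01,"dx":0,"dy":0,"dz":0.002,"wx":0,"wy":0,"wz":0},{"claw":0.01,"dx":0,"dy":0,"dz":0,"wx":0,"wy":0,"wz":0},{"claw":0.01,"dx":0,"dy":0,"dz":0,"wx":0,"wy":0,"wz":0}]'

```text
t: 38.55
eef_pos: [0.5115, -0.0858, 0.054]
tool_rot: [-0.001, 0.884, 0.468, -0.0]
contact_force: [-9.1, 2.2, 21.3]
gripper_width: 0.316
grasp_force: 42.1
```

Call:
drive_tool --increments '[{"claw":0.04,"dx":0,"dy":0,"dz":0,"wx":0,"wy":0,"wz":0},{"claw":0.04,"dx":0,"dy":0,"dz":0,"wx":0,"wy":0,"wz":0},{"claw":0.04,"dx":0,"dy":0,"dz":0,"wx":0,"wy":0,"wz":0},{"claw":0.04,"dx":0,"dy":0,"dz":-0.015,"wx":0,"wy":0,"wz":0},{"claw":0.05,"dx":0,"dy":0,"dz":-0.035,"wx":0,"wy":0,"wz":0},{"claw":0.05,"dx":0,"dy":0,"dz":-0.04,"wx":0,"wy":0,"wz":0},{"claw":0.05,"dx":0,"dy":0,"dz":0,"wx":0,"wy":0,"wz":-9},{"claw":0.05,"dx":0,"dy":0,"dz":0,"wx":0,"wy":0,"wz":-9},{"claw":0.05,"dx":0,"dy":0,"dz":0,"wx":0,"wy":0,"wz":-9},{"claw":0.05,"dx":0,"dy":0,"dz":0,"wx":0,"wy":0,"wz":-9},{"claw":0.05,"dx":-0.0434,"dy":0.0066,"dz":0,"wx":0,"wy":0,"wz":0},{"claw":0.05,"dx":-0.0434,"dy":0.0066,"dz":0,"wx":0,"wy":0,"wz":0},{"claw":0.05,"dx":-0.0434,"dy":0.0066,"dz":0,"wx":0,"wy":0,"wz":0},{"claw":0.05,"dx":-0.0434,"dy":0.0066,"dz":0,"wx":0,"wy":0,"wz":0},{"claw":0.05,"dx":-0.0434,"dy":0.0066,"dz":0,"wx":0,"wy":0,"wz":0},{"claw":0.05,"dx":-0.0434,"dy":0.0066,"dz":0,"wx":0,"wy":0,"wz":0},{"claw":0.05,"dx":-0.0434,"dy":0.0066,"dz":0,"wx":0,"wy":0,"wz":0},{"claw":0.05,"dx":0,"dy":0,"dz":0,"wx":0,"wy":0,"wz":0},{"claw":0.05,"dx":0,"dy":0,"dz":0,"wx":0,"wy":0,"wz":0}]'

```text
t: 40.92
eef_pos: [0.5684, -0.3875, 0.1432]
tool_rot: [-0.0, 0.696, 0.718, 0.0]
contact_force: [-0.5, 0.4, 0.3]
gripper_width: 0.587
grasp_force: 0.0
```

Run:
```python
from h import *
wc((.568,-.389)); to([.568,-.389,.049]); tc()
```

```text
wrist: top 1125 [ 0.5688 -0.3903] zmed 0.0534 foot 765 (array([ 0.56887891, -0.39080482]), np.float64(0.026922662172153517))
pos [ 0.5687 -0.3866  0.1431] yaw 1.9 tilt [-0.     0.001 -1.   ] w 50.3 F [-0.3 -0.   0.2] gf 0.0 q7 0.75 t 40.98
wz 0 shift [-0.0024 -0.0008  0.0941]
top [472, 221] 200 foot/all [ 0.5692 -0.3891] cap [ 0.5683 -0.3917  0.0542]
top [378, 233] 326 foot/all [ 0.5362 -0.1541] cap [ 0.5358 -0.1552  0.056 ]
top [351, 243] 317 foot/all [ 0.5121 -0.0857] cap [ 0.5108 -0.0858  0.0557]
top [372, 257] 325 foot/all [ 0.4744 -0.1401] cap [ 0.4739 -0.1394  0.0558]
top [351, 272] 312 foot/all [ 0.4399 -0.0861] cap [ 0.4373 -0.0853  0.0557]
```

The four placed candles all have caps at z≈0.056, so they stand level on the floor. Picking E.

Call:
drive_tool --increments '[{"claw":0.05,"dx":-0.0037,"dy":0.0002,"dz":0.03,"wx":0,"wy":0,"wz":0},{"claw":0.05,"dx":0,"dy":0,"dz":0.03,"wx":0,"wy":0,"wz":0},{"claw":0.05,"dx":0,"dy":0,"dz":0.022,"wx":0,"wy":0,"wz":0},{"claw":0.05,"dx":0,"dy":0,"dz":0.011,"wx":0,"wy":0,"wz":0},{"claw":0.05,"dx":0,"dy":0,"dz":0,"wx":0,"wy":0,"wz":0},{"claw":0.01,"dx":0,"dy":0,"dz":0,"wx":0,"wy":0,"wz":0},{"claw":0.01,"dx":0,"dy":0,"dz":0,"wx":0,"wy":0,"wz":0},{"claw":0.01,"dx":0,"dy":0,"dz":0,"wx":0,"wy":0,"wz":0},{"claw":0.01,"dx":0,"dy":0,"dz":0,"wx":0,"wy":0,"wz":0},{"claw":0.01,"dx":0,"dy":0,"dz":-0.015,"wx":0,"wy":0,"wz":0},{"claw":0.01,"dx":0,"dy":0,"dz":-0.035,"wx":0,"wy":0,"wz":0},{"claw":0.01,"dx":0,"dy":0,"dz":-0.035,"wx":0,"wy":0,"wz":0},{"claw":0.01,"dx":0,"dy":0,"dz":0,"wx":0,"wy":0,"wz":0},{"claw":0.01,"dx":0,"dy":0,"dz":0,"wx":0,"wy":0,"wz":0}]'

```text
t: 42.78
eef_pos: [0.5685, -0.3913, 0.1347]
tool_rot: [-0.0, 0.696, 0.719, 0.0]
contact_force: [-0.1, 0.5, -1.4]
gripper_width: 0.317
grasp_force: 39.5
```

Run:
```python
from h import *
held(); to([.4789,-.2029,.053])
```

```text
held cap 2915 [0.001  0.0027] foot 4488 [0.0009 0.0052] 0.020988327673731953
pos [ 0.5682 -0.3911  0.134 ] yaw 1.9 tilt [-0.002  0.001 -1.   ] w 26.4 F [-0.  -0.7 -0.5] gf 39.5 q7 0.76 t 42.83
wz 0 shift [ 0.1909 -0.083   0.0814]
```

Call:
drive_tool --increments '[{"claw":0.01,"dx":0.0378,"dy":-0.0168,"dz":0,"wx":0,"wy":0,"wz":0},{"claw":0.01,"dx":0.0378,"dy":-0.0168,"dz":0,"wx":0,"wy":0,"wz":0},{"claw":0.01,"dx":0.0378,"dy":-0.0168,"dz":0,"wx":0,"wy":0,"wz":0},{"claw":0.01,"dx":0.0378,"dy":-0.0168,"dz":0,"wx":0,"wy":0,"wz":0},{"claw":0.01,"dx":0.0378,"dy":-0.0168,"dz":0,"wx":0,"wy":0,"wz":0},{"claw":0.01,"dx":0,"dy":0,"dz":0,"wx":0,"wy":0,"wz":0},{"claw":0.01,"dx":0,"dy":0,"dz":0.03,"wx":0,"wy":0,"wz":0},{"claw":0.01,"dx":0,"dy":0,"dz":0.018,"wx":0,"wy":0,"wz":0},{"claw":0.01,"dx":0,"dy":0,"dz":0,"wx":0,"wy":0,"wz":0},{"claw":0.01,"dx":0,"dy":0,"dz":0,"wx":0,"wy":0,"wz":0}]'

```text
t: 44.08
eef_pos: [0.479, -0.2063, 0.0871]
tool_rot: [0.0, 0.696, 0.718, -0.0]
contact_force: [-0.2, 0.6, -0.5]
gripper_width: 0.318
grasp_force: 39.6
```

Run:
```python
from h import *
held(); to([.478,-.2045,.053])
```

```text
held cap 1645 [0.001  0.0027] foot 2542 [0.0009 0.006 ] 0.020938602912120068
pos [ 0.4792 -0.2063  0.0874] yaw 1.8 tilt [ 0.001 -0.    -1.   ] w 26.5 F [-0.6  0.2 -1.2] gf 39.6 q7 0.56 t 44.12
wz 0 shift [ 0.0018 -0.0012  0.0344]
```

Call:
drive_tool --increments '[{"claw":0.01,"dx":0.0015,"dy":-0.0006,"dz":0.015,"wx":0,"wy":0,"wz":0},{"claw":0.01,"dx":0,"dy":0,"dz":0.012,"wx":0,"wy":0,"wz":0},{"claw":0.01,"dx":0,"dy":0,"dz":0.004,"wx":0,"wy":0,"wz":0},{"claw":0.01,"dx":0,"dy":0,"dz":0.002,"wx":0,"wy":0,"wz":0},{"claw":0.01,"dx":0,"dy":0,"dz":0,"wx":0,"wy":0,"wz":0},{"claw":0.01,"dx":0,"dy":0,"dz":0,"wx":0,"wy":0,"wz":0}]'

```text
t: 44.88
eef_pos: [0.4776, -0.204, 0.0541]
tool_rot: [-0.001, 0.696, 0.718, -0.0]
contact_force: [-2.9, 2.2, 5.0]
gripper_width: 0.31
grasp_force: 40.2
```

Call:
drive_tool --increments '[{"claw":0.04,"dx":0,"dy":0,"dz":0,"wx":0,"wy":0,"wz":0},{"claw":0.04,"dx":0,"dy":0,"dz":0,"wx":0,"wy":0,"wz":0},{"claw":0.04,"dx":0,"dy":0,"dz":0,"wx":0,"wy":0,"wz":0},{"claw":0.04,"dx":0,"dy":0,"dz":-0.015,"wx":0,"wy":0,"wz":0},{"claw":0.05,"dx":0,"dy":0,"dz":-0.035,"wx":0,"wy":0,"wz":0},{"claw":0.05,"dx":0,"dy":0,"dz":-0.04,"wx":0,"wy":0,"wz":0},{"claw":0.05,"dx":0,"dy":0,"dz":0,"wx":0,"wy":0,"wz":10.3},{"claw":0.05,"dx":0,"dy":0,"dz":0,"wx":0,"wy":0,"wz":10.3},{"claw":0.05,"dx":0,"dy":0,"dz":0,"wx":0,"wy":0,"wz":10.3},{"claw":0.05,"dx":0,"dy":0,"dz":0,"wx":0,"wy":0,"wz":10.3},{"claw":0.05,"dx":0,"dy":0,"dz":0,"wx":0,"wy":0,"wz":10.3},{"claw":0.05,"dx":0,"dy":0,"dz":0,"wx":0,"wy":0,"wz":10.3},{"claw":0.05,"dx":0,"dy":0,"dz":0,"wx":0,"wy":0,"wz":10.3},{"claw":0.05,"dx":-0.015,"dy":0.0382,"dz":0,"wx":0,"wy":0,"wz":0},{"claw":0.05,"dx":-0.015,"dy":0.0382,"dz":0,"wx":0,"wy":0,"wz":0},{"claw":0.05,"dx":-0.015,"dy":0.0382,"dz":0,"wx":0,"wy":0,"wz":0},{"claw":0.05,"dx":-0.015,"dy":0.0382,"dz":0,"wx":0,"wy":0,"wz":0},{"claw":0.05,"dx":-0.015,"dy":0.0382,"dz":0,"wx":0,"wy":0,"wz":0},{"claw":0.05,"dx":0,"dy":0,"dz":0,"wx":0,"wy":0,"wz":0},{"claw":0.05,"dx":0,"dy":0,"dz":0,"wx":0,"wy":0,"wz":0}]'

```text
t: 47.38
eef_pos: [0.4722, -0.4086, 0.1442]
tool_rot: [-0.0, 0.985, 0.172, 0.0]
contact_force: [0.3, 0.6, -0.4]
gripper_width: 0.585
grasp_force: 0.0
```

Run:
```python
from h import *
wc((.472,-.4095)); to([.472,-.4095,.049]); tc()
```

```text
wrist: top 766 [ 0.4733 -0.4105] zmed 0.0532 foot 872 (array([ 0.47113785, -0.41106005]), np.float64(0.027073136563877165))
pos [ 0.4725 -0.4079  0.1441] yaw -70.2 tilt [ 0.     0.001 -1.   ] w 49.9 F [0.9 0.2 0.3] gf 0.0 q7 -0.21 t 47.42
wz 0 shift [-0.0011  0.0014  0.0951]
top [378, 233] 326 foot/all [ 0.5361 -0.154 ] cap [ 0.5365 -0.1549  0.0558]
top [351, 243] 315 foot/all [ 0.512  -0.0856] cap [ 0.5108 -0.0859  0.0562]
top [372, 256] 660 foot/all [ 0.4758 -0.1712] cap [ 0.4762 -0.1894  0.0552]
top [351, 272] 346 foot/all [ 0.4385 -0.0874] cap [ 0.4373 -0.0853  0.0569]
```

Call:
drive_tool --increments '[{"claw":0.05,"dx":-0.0005,"dy":0.0025,"dz":0.03,"wx":0,"wy":0,"wz":0},{"claw":0.05,"dx":0,"dy":0,"dz":0.03,"wx":0,"wy":0,"wz":0},{"claw":0.05,"dx":0,"dy":0,"dz":0.022,"wx":0,"wy":0,"wz":0},{"claw":0.05,"dx":0,"dy":0,"dz":0.012,"wx":0,"wy":0,"wz":0},{"claw":0.05,"dx":0,"dy":0,"dz":0,"wx":0,"wy":0,"wz":0},{"claw":0.01,"dx":0,"dy":0,"dz":0,"wx":0,"wy":0,"wz":0},{"claw":0.01,"dx":0,"dy":0,"dz":0,"wx":0,"wy":0,"wz":0},{"claw":0.01,"dx":0,"dy":0,"dz":0,"wx":0,"wy":0,"wz":0},{"claw":0.01,"dx":0,"dy":0,"dz":0,"wx":0,"wy":0,"wz":0},{"claw":0.01,"dx":0,"dy":0,"dz":-0.015,"wx":0,"wy":0,"wz":0},{"claw":0.01,"dx":0,"dy":0,"dz":-0.035,"wx":0,"wy":0,"wz":0},{"claw":0.01,"dx":0,"dy":0,"dz":-0.035,"wx":0,"wy":0,"wz":0},{"claw":0.01,"dx":0,"dy":0,"dz":0,"wx":0,"wy":0,"wz":0},{"claw":0.01,"dx":0,"dy":0,"dz":0,"wx":0,"wy":0,"wz":0}]'

```text
t: 49.22
eef_pos: [0.4723, -0.4111, 0.1346]
tool_rot: [-0.0, 0.985, 0.172, -0.0]
contact_force: [-0.3, 0.8, -1.2]
gripper_width: 0.309
grasp_force: 39.5
```

Run:
```python
from h import *
held(); to([.4169,-.1602,.053])
```

```text
held cap 1806 [ 0.001  -0.0002] foot 3561 [0.0046 0.0008] 0.019717928799397714
pos [ 0.472 -0.411  0.134] yaw -70.2 tilt [-0.001  0.001 -1.   ] w 26.8 F [ 0.1  0.5 -1.4] gf 39.5 q7 -0.19 t 49.27
wz 0 shift [ 0.033  -0.2545  0.0815]
```

Call:
drive_tool --increments '[{"claw":0.01,"dx":0.0055,"dy":-0.0424,"dz":0,"wx":0,"wy":0,"wz":0},{"claw":0.01,"dx":0.0055,"dy":-0.0424,"dz":0,"wx":0,"wy":0,"wz":0},{"claw":0.01,"dx":0.0055,"dy":-0.0424,"dz":0,"wx":0,"wy":0,"wz":0},{"claw":0.01,"dx":0.0055,"dy":-0.0424,"dz":0,"wx":0,"wy":0,"wz":0},{"claw":0.01,"dx":0.0055,"dy":-0.0424,"dz":0,"wx":0,"wy":0,"wz":0},{"claw":0.01,"dx":0.0055,"dy":-0.0424,"dz":0,"wx":0,"wy":0,"wz":0},{"claw":0.01,"dx":0,"dy":0,"dz":0,"wx":0,"wy":0,"wz":0},{"claw":0.01,"dx":0,"dy":0,"dz":0.03,"wx":0,"wy":0,"wz":0},{"claw":0.01,"dx":0,"dy":0,"dz":0.018,"wx":0,"wy":0,"wz":0},{"claw":0.01,"dx":0,"dy":0,"dz":0,"wx":0,"wy":0,"wz":0},{"claw":0.01,"dx":0,"dy":0,"dz":0,"wx":0,"wy":0,"wz":0}]'

```text
t: 50.65
eef_pos: [0.4176, -0.162, 0.0871]
tool_rot: [0.0, 0.985, 0.171, -0.0]
contact_force: [0.1, 0.6, -1.2]
gripper_width: 0.313
grasp_force: 39.8
```

Run:
```python
from h import *
held(); to([.4169,-.1602,.053])
im,d,c,o=cam("wrist"); cv2.imwrite("pics/w5.png",im[...,::-1])
```

```text
held cap 1585 [ 0.0005 -0.0005] foot 3341 [0.0052 0.0011] 0.019224201565142172
pos [ 0.4179 -0.1619  0.0874] yaw -70.3 tilt [ 0.001 -0.    -1.   ] w 26.8 F [ 0.  -0.7 -1. ] gf 39.8 q7 -0.51 t 50.7
wz 0 shift [-0.0004 -0.0019  0.0344]
```

View pics/w5.png

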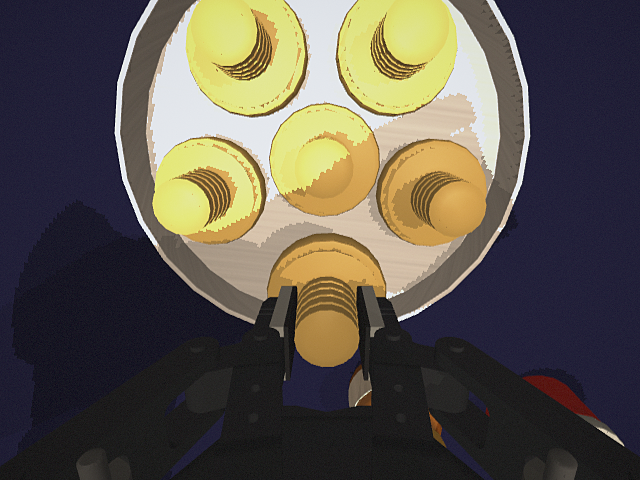

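The wrist view shows the middle candle at (325,160), four round it, and the open place straight ahead. Setting down the last one.

Call:
drive_tool --increments '[{"claw":0.01,"dx":-0.0013,"dy":-0.0018,"dz":0.012,"wx":0,"wy":0,"wz":0},{"claw":0.01,"dx":0,"dy":0,"dz":0.012,"wx":0,"wy":0,"wz":0},{"claw":0.01,"dx":0,"dy":0,"dz":0.006,"wx":0,"wy":0,"wz":0},{"claw":0.01,"dx":0,"dy":0,"dz":0.002,"wx":0,"wy":0,"wz":0},{"claw":0.01,"dx":0,"dy":0,"dz":0,"wx":0,"wy":0,"wz":0},{"claw":0.01,"dx":0,"dy":0,"dz":0,"wx":0,"wy":0,"wz":0}]'

```text
t: 51.5
eef_pos: [0.4159, -0.16, 0.0551]
tool_rot: [0.0, 0.985, 0.171, 0.0]
contact_force: [0.1, -0.5, -1.1]
gripper_width: 0.316
grasp_force: 39.8
```

Call:
drive_tool --increments '[{"claw":0.01,"dx":0,"dy":0,"dz":0.0015,"wx":0,"wy":0,"wz":0},{"claw":0.01,"dx":0,"dy":0,"dz":0,"wx":0,"wy":0,"wz":0},{"claw":0.04,"dx":0,"dy":0,"dz":0,"wx":0,"wy":0,"wz":0},{"claw":0.04,"dx":0,"dy":0,"dz":0,"wx":0,"wy":0,"wz":0},{"claw":0.04,"dx":0,"dy":0,"dz":0,"wx":0,"wy":0,"wz":0},{"claw":0.04,"dx":0,"dy":0,"dz":-0.015,"wx":0,"wy":0,"wz":0},{"claw":0.05,"dx":0,"dy":0,"dz":-0.035,"wx":0,"wy":0,"wz":0},{"claw":0.05,"dx":0,"dy":0,"dz":-0.05,"wx":0,"wy":0,"wz":0},{"claw":0.05,"dx":0,"dy":0,"dz":-0.05,"wx":0,"wy":0,"wz":0},{"claw":0.05,"dx":0,"dy":0.05,"dz":-0.02,"wx":0,"wy":0,"wz":0},{"claw":0.05,"dx":0,"dy":0.06,"dz":0,"wx":0,"wy":0,"wz":0},{"claw":0.05,"dx":0,"dy":0.06,"dz":0,"wx":0,"wy":0,"wz":0},{"claw":0.05,"dx":0,"dy":0.06,"dz":0,"wx":0,"wy":0,"wz":0},{"claw":0.05,"dx":0,"dy":0.06,"dz":0,"wx":0,"wy":0,"wz":0},{"claw":0.05,"dx":0,"dy":0,"dz":0,"wx":0,"wy":0,"wz":0},{"claw":0.05,"dx":0,"dy":0,"dz":0,"wx":0,"wy":0,"wz":0}]'

```text
t: 53.5
eef_pos: [0.5132, -0.4325, 0.2226]
tool_rot: [-0.001, 0.985, 0.171, -0.0]
contact_force: [0.5, 0.3, -0.0]
gripper_width: 0.579
grasp_force: 0.0
```

Run:
```python
from h import *
im,d,c,o=cam("top"); W=cloud(d,c); to([0.5,-.3,.2])
cv2.imwrite("pics/t9.png",cv2.resize(im[110:340,110:520],None,fx=1.9,fy=1.9,interpolation=cv2.INTER_CUBIC)[...,::-1])
m=(yellow(im)&(W[...,2]>.05)&(W[...,2]<.06)&(np.hypot(W[...,0]-.477,W[...,1]+.138)<.1)).astype(np.uint8)
n,l,s,_=cv2.connectedComponentsWithStats(m)
C=[W[l==i].mean(0) for i in range(1,n) if s[i,4]>8]
for p in C: print(p.round(4),"r",np.hypot(p[0]-.477,p[1]+.138).round(4))
from scipy.spatial.distance import pdist; print(np.sort(pdist(np.array(C)[:,:2]))[:12].round(4))
P=W[(abs(W[...,0]-.65)<.06)&(abs(W[...,1]-.217)<.06)&(W[...,2]>.1)&(W[...,2]<.115)];print("roll",len(P),P.mean(0),P[:,2].std())
```

```text
pos [ 0.5136 -0.4317  0.2229] yaw -70.2 tilt [-0.001  0.002 -1.   ] w 50.0 F [-0.5  0.1 -0.1] gf 0.0 q7 -0.22 t 53.55
wz 0 shift [ 0.0318 -0.1285  0.0231]
[ 0.537  -0.1552  0.0554] r 0.0624
[ 0.5118 -0.0857  0.0556] r 0.0628
[ 0.4783 -0.2016  0.0559] r 0.0636
[ 0.4748 -0.1401  0.056 ] r 0.0031
[ 0.439  -0.0868  0.056 ] r 0.0638
[ 0.4147 -0.1623  0.0564] r 0.0668
[0.0616 0.064  0.064  0.0642 0.0658 0.0727 0.0739 0.0748 0.0748 0.0793
 0.1195 0.1206]
roll 442 [0.64781629 0.21671145 0.10594671] 0.002166278956129834
```

View pics/t9.png

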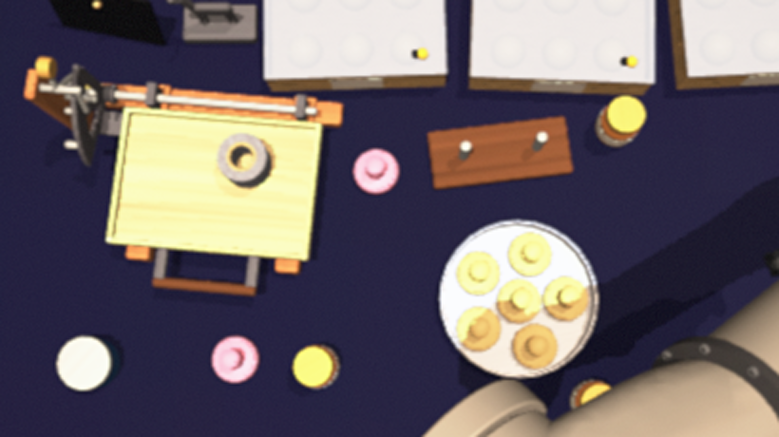

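The board is flat with the roll standing in the tray at crop (243,160). All six candles are upright in the tin, one in the middle and five round it, and the jars, pots and pink look-alikes are in place.

```bash
python3 -c "
from station import *
print(hand_in())"
```

```text
the job is handed in; nothing more can be done
None
```

The job is handed in: the board lies flat, the one ribbon roll stands on end in its tray, and all six candles are upright in the tin (one in the middle, five round it), with the jars and pots left in place.

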